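Strip the key rests off the checking stand and wring up the setting blocks

ROBOT

A 6-joint arm with a two-finger parallel gripper is mounted at the origin on the work surface. World frame = base frame: x ahead of the robot, y to its left, z up, the work surface at z = 0. Lengths are in m, angles in rad, forces in N, time in s.
With the tool pointing down it reaches from about 0.25 to 0.725 m from the base axis. Payload 4 kg.
Tool frame: the origin (TCP) lies on the centre line of the jaws, within the pads' length; the fingertips stand 14 mm ahead of it and the grasp point (between the pads) lies 5 mm behind it; x points along the fingers, z is the direction in which the jaws open and shut, and the axes are right-handed (so a half turn about x gives the same grasp; the last joint's range is limited). The gripper opens to 85 mm and grips with 20 to 120 N. Pads are 22 mm wide; open, the fingers measure 114 mm over their backs; the gripper's body (76 mm by 85 mm) begins 54 mm behind the grasp point. The pads swing forward as they close: fully open they stand 13 mm farther back than shut.
Start: joints at [1.282, 0.241, 0.005, 1.335, 0, 1.571], TCP at [0.142, 0.479, 0.223] pointing down, gripper open.
Joint ranges: [-2.72, 2.72], [-1.05, 1.87], [-1.09, 1.28], [-1.99, 2.15], [-1.42, 1.44], [-3.14, 3.14]. Speed limits (rad/s): [2.79, 2.79, 3.14, 3.14, 3.14, 3.14].

INTERFACE

Orientations are given as a unit quaternion [w, x, y, z].
In Python, from station import robot gives the robot as it stands.
- The arm moves only by the tool carry_out, never from a script. Its arguments are lists of equal length, an entry for each row: "xyz": the shift along the tool's x, y, z in mm, a list of three; "delta_rot": the turn, a rotation vector about the tool's x, y, z in degrees, a list of three; "gripper": the closure in counts, from 0 (fully open) to 255 (shut). In form: {"xyz": [[tx, ty, tz], ...], "delta_rot": [[rx, ry, rz], ...], "gripper": [gripper, ...]}. A call has 1 to 8 rows; each row is the pose to reach, as a shift and turn from the pose commanded when the call began, along the tool's axes at that moment; what a row does not reach only later rows make up. A row lasts 1/12 s, in which the tool goes at most 41.7 mm and 7.16 degrees, less where a joint would pass 70% of its speed; a pose out of reach is approached as far as the arm can. A call with a gripper value outside its range is refused whole. The fingers move at their own pace and stop on an object; "squeeze" is the grip in N (left out, the last holds). Time passes only in rows, so rows that repeat a pose let the fingers close. It gives the time, the measured TCP pose, the force and the opening at its end, in the units of the state.
- robot.read_state(): the state, without advancing time (a new reading comes with each control period).
- robot.get_image(name): name is "scene" or "top" or "wrist"; returns a dict with "pixels" (384x512x3 uint8, red, green, blue), "z_map" (384x512 float32, m along the optical axis (not along the pixel's ray), 0 where there is no reading), "vfov" (degrees; the focal length in pixels is half the picture's height over the tangent of half this angle, whatever the lens; pixels are square), "cx", "cy" (the principal point, pixels), "k1" (the pictures are not rectified: a ray, as slopes to the right and down, at radius r is drawn at 1 + k1 r^2 times it, then the intrinsics apply), "view" (4x4, takes a point from world to camera coordinates); the wrist camera has in their place "mount" (4x4, takes a point from camera to tool coordinates, whose origin is the TCP and whose axes are the tool frame's). Camera axes: x right, y down, z forward; pixel columns grow to the right and rows downward; lengths in m; the calibration is good to about 2 mm. A picture is of the moment at which its call begins: read the wrist's pose just before it.
- robot.close_job(): hands the job in, once; it reports no verdict.
The state is a dict: "time_s": time; "joint_positions": joint angles; "joint_velocities": joint speeds; "tau": joint torques, N m; "position": TCP position; "eef_rot": TCP orientation; "contact_force": force on the tool from outside, world axes, zero at the start; "ft_torque": the same for the moment, N m; "width": finger opening in m.
Only numpy, scipy, OpenCV 4.12 (cv2) and the standard library are available. Lean on these libraries where they do the work, as an engineer would, in place of code of your own. Each camera call takes 0.05 s, during which the arm holds its last target.

TASK

Change the key-height checking stand over for setting its indicator: take each of the two cork-padded key rests off its shoe, holding its red side button in while you pull it straight up, and stand it upright in the felt-lined tray. Then lay the 24 mm steel block, the thickest, flat on the middle of the bare round anvil and wring onto it the other blocks that are there, one at a time, thickest first: set each down in line on the stack with about a third of its length hanging over one end, then, keeping the faces together, slide it along until it is flush on all sides. Leave one neat stack on the anvil, and do not disturb the key guard, octave key, mouthpiece or spring-hook tool.

Things in the scene. Friction and masses are not known exactly. Their poses are not given: they have to be found in the camera images.
- anvil (a point): centre of the top of the round lapped steel anvil of the fixed stand: 110 mm across, top 36 mm above the bench, 6 mm above the iron base (270 mm wide in y; from 70 mm before (-x) to 180 mm behind this point). Axes are the stand's: at yaw 0 x away from the robot, z up. Column 205 mm high at x +150, y -95 mm; its dial indicator is swung aside to the right, out to y -225 mm, 135 to 195 mm up
- shoe_r (a point): middle of the floor of the right-hand clip shoe, 30 mm above the bench, 90 mm to the -y side of the anvil: a collar 14 mm high round the foot of a key rest, 1.5 mm play. Axes as the stand's
- shoe_l (a point): the same for the left-hand clip shoe, 90 mm to the +y side of the anvil
- rest_a_grip (a point): aluminium key rest, at first clipped into shoe_r: upright body 34 (own x) x 40 (own y) x 70 mm high; a 22 mm wide arm at its top reaches 37 mm out on the own +y side (towards the anvil when clipped), its cork vee 76 mm high. 0.24 kg. Point on the body's axis, 44 mm above the foot's underside, level with the red button on the own -x flank; z up
- rest_a_button_face (a point): middle of the outer face of that rest's red release button: 20 wide x 16 mm high, 6 mm proud of the -x flank when out. Pinching the body across own x at this height, one finger on the button and one on the opposite flank, pushes it in and holds the rest
- rest_a_button (a joint): how far that button is pushed in, m: 0 out, 0.006 flush with the flank, 0.0065 stop. Spring 3.5 N to start, 8 N flush, returns by itself. A catch at the foot hooks under the shoe's lip and lets go from about 0.005 on; with the button out the rest lifts only 1.5 mm
- rest_b_grip (a point): aluminium key rest, at first clipped into shoe_l: upright body 34 (own x) x 40 (own y) x 70 mm high; a 22 mm wide arm at its top reaches 37 mm out on the own +y side (towards the anvil when clipped), its cork vee 76 mm high. 0.24 kg. Point on the body's axis, 44 mm above the foot's underside, level with the red button on the own -x flank; z up
- rest_b_button_face (a point): middle of the outer face of that rest's red release button: 20 wide x 16 mm high, 6 mm proud of the -x flank when out. Pinching the body across own x at this height, one finger on the button and one on the opposite flank, pushes it in and holds the rest
- rest_b_button (a joint): how far that button is pushed in, m: 0 out, 0.006 flush with the flank, 0.0065 stop. Spring 3.5 N to start, 8 N flush, returns by itself. A catch at the foot hooks under the shoe's lip and lets go from about 0.005 on; with the button out the rest lifts only 1.5 mm
- block_24_mid (a point): centre (half-way up) of the lapped steel setting block 24 mm thick, 64 mm (own x) by 36 mm (own y), 431 g, lying flat on the bench at the start, z up (either face up is as good); always there
- block_20_mid (a point): centre (half-way up) of the lapped steel setting block 20 mm thick, 64 mm (own x) by 36 mm (own y), 359 g, lying flat on the bench at the start, z up (either face up is as good); may be missing (None from the first reading on)
- block_16_mid (a point): centre (half-way up) of the lapped steel setting block 16 mm thick, 64 mm (own x) by 36 mm (own y), 288 g, lying flat on the bench at the start, z up (either face up is as good); may be missing (None from the first reading on)
- block_12_mid (a point): centre (half-way up) of the lapped steel setting block 12 mm thick, 64 mm (own x) by 36 mm (own y), 216 g, lying flat on the bench at the start, z up (either face up is as good); may be missing (None from the first reading on)
- tray_in (a point): centre of the floor of the felt-lined wooden tray, 6 mm above the bench; the tray is fixed, inside 178 mm (own x) by 123 mm (own y), its rim 20 mm above the bench
- key_guard_mid (a point): bystander: brass key guard, 75 x 42 x 21 mm, point at its middle
- octave_key_mid (a point): bystander: nickel-plated octave key, 140 x 90 x 14 mm, point near its middle
- mouthpiece_mid (a point): bystander: black ebonite mouthpiece, 100 mm long (own x), 28 mm thick, lying on the bench, point on its axis
- spring_hook_mid (a point): bystander: spring-hook tool, walnut handle and steel shank along own x, 185 mm long, 22 mm thick, point 20 mm to the handle side of its middle
There are look-alikes about, which are no part of the job. Leave any green look-alike of the part that bears block_20_mid alone.

How it is judged:
On the way, in this order (a step that is already met when the one before it is completed fails the run):
1. every key rest has been taken off its shoe and stands upright on the floor of the felt-lined tray (x of rest_a_grip in the frame of tray_in between -0.074 and 0.074 m and y of rest_a_grip in the frame of tray_in between -0.046 and 0.046 m and angle between each of rest_a_grip, rest_b_grip's own z axis and vertical below 0.15 rad and z of each of rest_a_grip, rest_b_grip in the frame of tray_in below 0.05 m and contact force between each of rest_a, rest_b and tray above 0.5 N and x of rest_b_grip in the frame of tray_in between -0.074 and 0.074 m and y of rest_b_grip in the frame of tray_in between -0.046 and 0.046 m), for 0.2 s.
2. the 24 mm block lies flat on the anvil, its centre within 15 mm of the anvil's centre (horizontal distance between block_24_mid and anvil below 0.015 m and (angle between block_24_mid's own z axis and vertical below 0.05 rad or angle between block_24_mid's own z axis and vertical above 3.0916 rad) and z of block_24_mid in the frame of anvil below 0.015 m and contact force between block_24 and stand above 1 N), for 0.2 s.
3. the 20 mm block (if it is there) rests on the stack, hanging 14 to 42 mm over one end of the 24 mm block, in line with it ((x of block_20_mid in the frame of block_24_mid between 0.014 and 0.042 m or x of block_20_mid in the frame of block_24_mid between -0.042 and -0.014 m) and y of block_20_mid in the frame of block_24_mid between -0.008 and 0.008 m and angle between the x axis of block_20_mid and the x axis of block_24_mid, either way round below 0.15 rad and (angle between block_20_mid's own z axis and vertical below 0.06 rad or angle between block_20_mid's own z axis and vertical above 3.0816 rad) and contact force between block_20 and block_24 above 0.3 N), for 0.1 s.
4. the 20 mm block is being slid along the stack, faces touching: 5 to 12 mm still to go ((x of block_20_mid in the frame of block_24_mid between 0.005 and 0.012 m or x of block_20_mid in the frame of block_24_mid between -0.012 and -0.005 m) and y of block_20_mid in the frame of block_24_mid between -0.008 and 0.008 m and angle between the x axis of block_20_mid and the x axis of block_24_mid, either way round below 0.15 rad and (angle between block_20_mid's own z axis and vertical below 0.06 rad or angle between block_20_mid's own z axis and vertical above 3.0816 rad) and contact force between block_20 and block_24 above 0.3 N).
5. the 16 mm block (if it is there) rests on the stack, hanging 14 to 42 mm over one end of the 24 mm block, in line with it ((x of block_16_mid in the frame of block_24_mid between 0.014 and 0.042 m or x of block_16_mid in the frame of block_24_mid between -0.042 and -0.014 m) and y of block_16_mid in the frame of block_24_mid between -0.008 and 0.008 m and angle between the x axis of block_16_mid and the x axis of block_24_mid, either way round below 0.15 rad and (angle between block_16_mid's own z axis and vertical below 0.06 rad or angle between block_16_mid's own z axis and vertical above 3.0816 rad) and (contact force between block_16 and block_24 above 0.3 N or contact force between block_16 and block_20 above 0.3 N)), for 0.1 s.
6. the 16 mm block is being slid along the stack, faces touching: 5 to 12 mm still to go ((x of block_16_mid in the frame of block_24_mid between 0.005 and 0.012 m or x of block_16_mid in the frame of block_24_mid between -0.012 and -0.005 m) and y of block_16_mid in the frame of block_24_mid between -0.008 and 0.008 m and angle between the x axis of block_16_mid and the x axis of block_24_mid, either way round below 0.15 rad and (angle between block_16_mid's own z axis and vertical below 0.06 rad or angle between block_16_mid's own z axis and vertical above 3.0816 rad) and (contact force between block_16 and block_24 above 0.3 N or contact force between block_16 and block_20 above 0.3 N)).
7. the 12 mm block (if it is there) rests on the stack, hanging 14 to 42 mm over one end of the 24 mm block, in line with it ((x of block_12_mid in the frame of block_24_mid between 0.014 and 0.042 m or x of block_12_mid in the frame of block_24_mid between -0.042 and -0.014 m) and y of block_12_mid in the frame of block_24_mid between -0.008 and 0.008 m and angle between the x axis of block_12_mid and the x axis of block_24_mid, either way round below 0.15 rad and (angle between block_12_mid's own z axis and vertical below 0.06 rad or angle between block_12_mid's own z axis and vertical above 3.0816 rad) and (contact force between block_12 and block_24 above 0.3 N or contact force between block_12 and block_20 above 0.3 N or contact force between block_12 and block_16 above 0.3 N)), for 0.1 s.
8. the 12 mm block is being slid along the stack, faces touching: 5 to 12 mm still to go ((x of block_12_mid in the frame of block_24_mid between 0.005 and 0.012 m or x of block_12_mid in the frame of block_24_mid between -0.012 and -0.005 m) and y of block_12_mid in the frame of block_24_mid between -0.008 and 0.008 m and angle between the x axis of block_12_mid and the x axis of block_24_mid, either way round below 0.15 rad and (angle between block_12_mid's own z axis and vertical below 0.06 rad or angle between block_12_mid's own z axis and vertical above 3.0816 rad) and (contact force between block_12 and block_24 above 0.3 N or contact force between block_12 and block_20 above 0.3 N or contact force between block_12 and block_16 above 0.3 N)).
At the end, for the whole second after the job is handed in: Rests upright (0.15 rad) on the tray floor, axes 15 mm or more from its walls; 24 mm block flat on the anvil, centred within 15 mm; all other blocks present flat above it, thicker below thinner, each within 5 mm and 0.09 rad of the 24 mm block; all at rest (all of step 1 and all of step 2 and horizontal distance between each of block_20_mid, block_16_mid, block_12_mid and block_24_mid below 0.005 m and angle between the x axis of each of block_20_mid, block_16_mid, block_12_mid and the x axis of block_24_mid, either way round below 0.09 rad and (angle between block_20_mid's own z axis and vertical below 0.05 rad or angle between block_20_mid's own z axis and vertical above 3.0916 rad) and (angle between block_16_mid's own z axis and vertical below 0.05 rad or angle between block_16_mid's own z axis and vertical above 3.0916 rad) and (angle between block_12_mid's own z axis and vertical below 0.05 rad or angle between block_12_mid's own z axis and vertical above 3.0916 rad) and z of block_20_mid in the frame of anvil below 0.039 m and z of block_16_mid in the frame of anvil below 0.056 m and z of block_12_mid in the frame of anvil above 0.04 m and linear speed of each of block_24, block_20, block_16, block_12 below 0.02 m/s); the robot touches nothing.
It fails at once if a key rest is forced up off its shoe with its button not held in ((horizontal distance between rest_a_grip and shoe_r below 0.012 m and z of rest_a_grip in the frame of shoe_r between 0.05 and 0.056 m and value of joint rest_a_button below 0.0025 m) or (horizontal distance between rest_b_grip and shoe_l below 0.012 m and z of rest_b_grip in the frame of shoe_l between 0.05 and 0.056 m and value of joint rest_b_button below 0.0025 m)).
It fails at once if the brass key guard is moved more than 25 mm (distance of key_guard_mid from where it was at the start of the episode above 0.025 m).
It fails at once if the octave key is moved more than 25 mm (distance of octave_key_mid from where it was at the start of the episode above 0.025 m).
It fails at once if the mouthpiece is moved more than 25 mm (distance of mouthpiece_mid from where it was at the start of the episode above 0.025 m).
It fails at once if the spring-hook tool is moved more than 25 mm (distance of spring_hook_mid from where it was at the start of the episode above 0.025 m).
Of block_20, block_16, block_12 only 2 to 3 are there at a start; the rules pass over those that are not, and their reading is None.
At some moment in a run one of block_20, block_16, block_12 may be knocked a few centimetres aside while the robot is not near it.
It also fails if it takes over 210 s, if anything falls off the work surface, if the arm or the gripper's body presses on something with over 40 N, if the wrist force passes 120 N, or if a joint passes its speed limit or range.

## Working session

There is one attempt and no reset: what is moved stays moved. The work goes in short steps, Python scripts to look and compute and a tool call to move; the robot and the scene stay as the last step left them, time stands still between calls to the robot, and variables do not carry over. Pictures are saved under pics/ and viewed, and the job is handed in when it is done.

Besides the shell and the picture viewer there is one more tool, called after ">>>" as name(argument=value, ...) on one line, values as JSON. carry_out: Moves the arm, as the interface text tells. Its arguments: {"type":"object","properties":{"xyz":{"type":"array","items":{"type":"array","items":{"type":"number"}}},"delta_rot":{"type":"array","items":{"type":"array","items":{"type":"number"}}},"gripper":{"type":"array","items":{"type":"number"}},"squeeze":{"type":"number"}},"required":["xyz","delta_rot","gripper"]}

```bash
ls; mkdir -p pics; cat > h.py <<'E'
import numpy as np, cv2
from station import robot
def grab(name):
    s=robot.read_state(); im=robot.get_image(name)
    im['s']=s
    if 'view' not in im: 
        im['c2w']=pose(s)@np.array(im['mount'])
    else: im['c2w']=np.linalg.inv(np.array(im['view']))
    return im
def R(q):
    w,x,y,z=q
    return np.array([[1-2*(y*y+z*z),2*(x*y-z*w),2*(x*z+y*w)],[2*(x*y+z*w),1-2*(x*x+z*z),2*(y*z-x*w)],[2*(x*z-y*w),2*(y*z+x*w),1-2*(x*x+y*y)]])
def pose(s):
    T=np.eye(4);T[:3,:3]=R(s['eef_rot']);T[:3,3]=s['position'];return T
def cloud(im):
    p=im['pixels'];H,W=p.shape[:2]
    f=H/2/np.tan(np.radians(im['vfov'])/2)
    K=np.array([[f,0,im['cx']],[0,f,im['cy']],[0,0,1.]])
    u,v=np.meshgrid(np.arange(W),np.arange(H))
    xy=np.stack([u,v],-1).reshape(-1,1,2).astype(np.float64)
    n=cv2.undistortPoints(xy,K,np.array([im['k1'],0,0,0.])).reshape(H,W,2)
    z=im['z_map']
    c=np.dstack([n[...,0]*z,n[...,1]*z,z])
    w=c@im['c2w'][:3,:3].T+im['c2w'][:3,3]
    w[z==0]=np.nan
    return w
def save(im,fn,crop=None,sc=None):
    p=im['pixels'][...,::-1]
    if crop: x0,y0,x1,y1=crop;p=p[y0:y1,x0:x1]
    if sc: p=cv2.resize(p,None,fx=sc,fy=sc,interpolation=cv2.INTER_CUBIC)
    cv2.imwrite('pics/'+fn,p)
E
python3 - <<'E'
from h import *
import pickle
for n in('scene','top','wrist'):
    im=grab(n);save(im,n+'0.png',sc=1.5);w=cloud(im);np.save(n+'0.npy',w)
    print(n,im['vfov'],im['k1'],im['c2w'].round(3).tolist())
    pickle.dump(im,open(n+'0.pkl','wb'))
print(robot.read_state())
E
```

```text
pics
scene 50.17360395712241 -0.08820012843727076 [[-0.569, 0.598, -0.564, 1.234], [0.822, 0.424, -0.38, 0.453], [0.013, -0.68, -0.733, 0.982], [0.0, 0.0, 0.0, 1.0]]
top 51.616925945342764 0.020779726779896687 [[0.003, -0.996, 0.084, 0.426], [-1.0, -0.002, 0.011, -0.023], [-0.011, -0.084, -0.996, 1.152], [0.0, 0.0, 0.0, 1.0]]
wrist 71.48694523251768 -0.03136018477164632 [[0.286, 0.912, 0.293, 0.067], [0.958, -0.271, -0.09, 0.501], [-0.003, 0.307, -0.952, 0.374], [0.0, 0.0, 0.0, 1.0]]
{'time_s': 0.15, 'joint_positions': array([ 1.28199811e+00,  2.41236982e-01,  4.02002256e-03,  1.33519603e+00,
       -5.91923960e-07,  1.57079577e+00]), 'joint_velocities': array([-0.00135923, -0.00166652,  0.00296671,  0.00072773, -0.00056142,
        0.00051778]), 'tau': array([ 3.92368838e-04, -3.72634327e+01,  2.52638805e+01,  1.23706614e-02,
        5.41018392e-05,  3.27213968e-06]), 'position': array([0.14225882, 0.47881688, 0.22271373]), 'eef_rot': array([ 0.56628689, -0.42318936,  0.56720288,  0.42250542]), 'contact_force': array([ 0.14866206, -0.51893668,  0.08458631]), 'ft_torque': array([ 0.0028473 , -0.0377077 ,  0.03122334]), 'width': 0.08514525783147635}
```

View pics/top0.png

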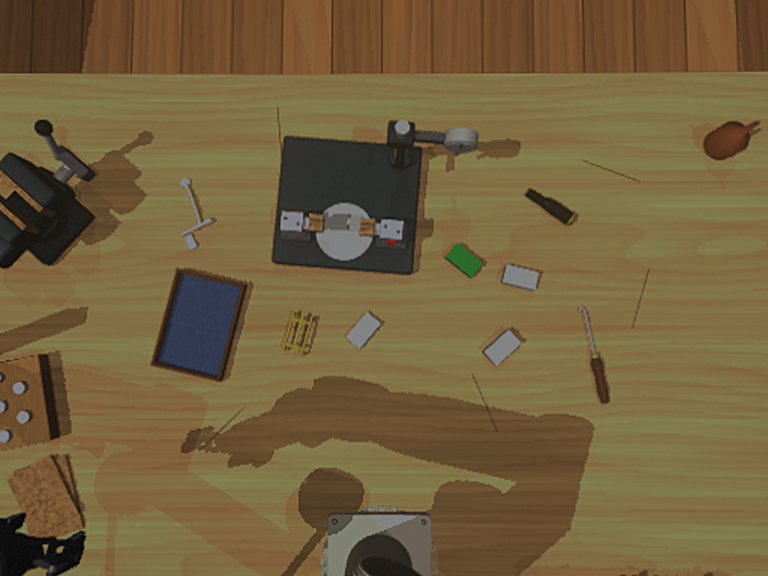

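View pics/scene0.png

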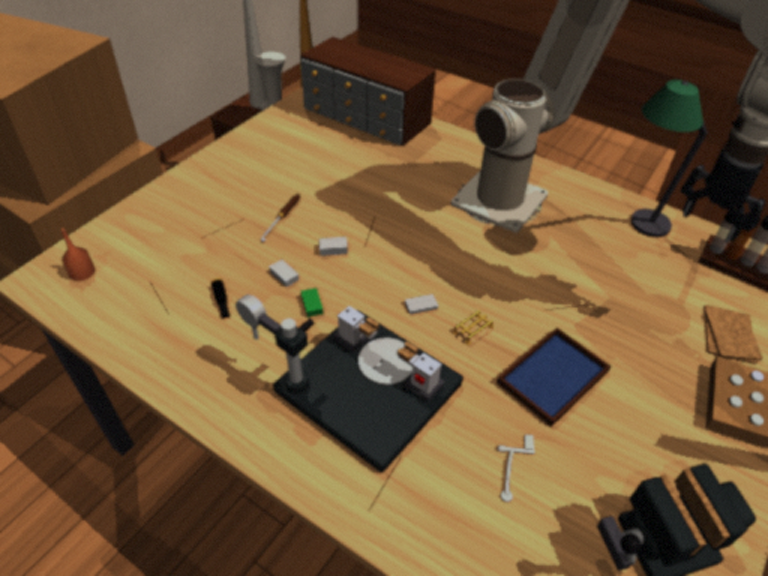

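```bash
python3 - <<'E'
from h import *
import pickle
im=pickle.load(open('top0.pkl','rb'));w=np.load('top0.npy')
save(im,'c1.png',(90,60,410,280),2.5)
z=w[...,2]
print(np.nanmedian(z[200:300,200:400]))
m=((z>0.006)&(w[...,0]>0.2)&(w[...,0]<0.85)&(np.abs(w[...,1])<0.6)).astype(np.uint8)
n,l,st,c=cv2.connectedComponentsWithStats(m)
for i in range(1,n):
    if st[i,4]<60: continue
    q=w[l==i];zz=q[:,2];t=q[zz>np.percentile(zz,60)-0.004]
    r=cv2.minAreaRect((q[:,:2]*1000).astype(np.float32))
    rgb=im['pixels'][l==i].mean(0).astype(int)
    print(i,c[i].round(),st[i,4],'ztop',np.percentile(zz,[50,90,99]).round(4),'rect',[np.round(a,1) for a in r],rgb)
E
```

```text
0.00032766979322862433
1 [ 39. 125.] 1713 ztop [0.0976 0.1537 0.1773] rect [array([695.4, 566.6]), array([ 73.8, 187.8]), np.float64(80.6)] [43 39 34]
2 [236. 132.] 8839 ztop [0.032  0.1096 0.1967] rect [array([679.4,  22.5]), array([359. , 264.9]), np.float64(82.7)] [64 63 58]
124 [129. 139.] 117 ztop [0.0089 0.012  0.0146] rect [array([680.6, 357.7]), array([104.5,  57.8]), np.float64(3.4)] [117 115 110]
132 [367. 137.] 295 ztop [0.0226 0.0276 0.0305] rect [array([ 682.3, -328.7]), array([101.6,  26.7]), np.float64(52.9)] [48 41 26]
211 [309. 173.] 307 ztop [0.0206 0.0234 0.0256] rect [array([ 574.4, -162.8]), array([64.8, 39.5]), np.float64(52.1)] [ 45 101  43]
245 [346. 184.] 327 ztop [0.0205 0.0229 0.0254] rect [array([ 543.5, -272. ]), array([67.8, 45.2]), np.float64(74.8)] [122 121 118]
250 [132. 216.] 2315 ztop [0.0086 0.0201 0.0234] rect [array([447.9, 342.9]), array([136.8, 195.6]), np.float64(77.0)] [52 52 62]
296 [398. 246.] 279 ztop [0.017  0.0215 0.025 ] rect [array([ 394.8, -407.5]), array([181.5,  23.5]), np.float64(11.5)] [80 62 43]
301 [198. 223.] 186 ztop [0.0194 0.0224 0.025 ] rect [array([430.9, 154. ]), array([41.7, 73.9]), np.float64(75.7)] [124 110  42]
302 [242. 220.] 279 ztop [0.012  0.0148 0.0167] rect [array([438. ,  29.5]), array([36.1, 63.9]), np.float64(49.8)] [127 128 127]
324 [334. 232.] 311 ztop [0.0241 0.0271 0.029 ] rect [array([ 406.8, -233.1]), array([36.3, 64.3]), np.float64(41.6)] [125 125 126]
```

View pics/c1.png

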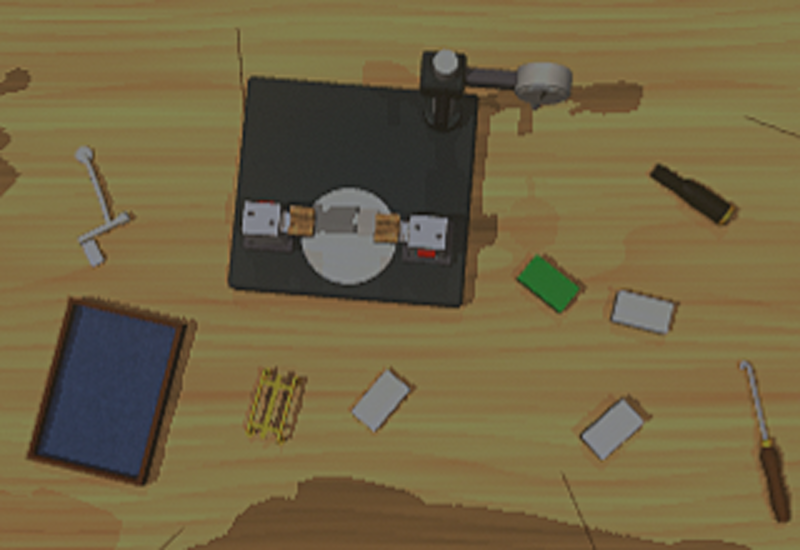

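```bash
python3 - <<'E'
from h import *
import pickle
for nm in('top','scene'):
    im=pickle.load(open(nm+'0.pkl','rb'));w=np.load(nm+'0.npy')
    z=w[...,2];x=w[...,0];y=w[...,1]
    roi=(x>0.5)&(x<0.85)&(y>-0.16)&(y<0.22)
    q=w[roi&(z>0.022)&(z<0.034)]
    r=cv2.minAreaRect((q[:,:2]*1000).astype(np.float32));print(nm,'base',r,np.median(q[:,2]))
    p=im['pixels'].astype(int)
    print(nm,'anvil')
    a=roi&(z>0.030)&(z<0.042)&(p.min(-1)>70)
    n,l,st,c=cv2.connectedComponentsWithStats(a.astype(np.uint8))
    i=1+st[1:,4].argmax();q=w[l==i];h=cv2.convexHull((q[:,:2]*1000).astype(np.float32))
    print(cv2.minEnclosingCircle(h),cv2.fitEllipse(h),q[:,2].mean())
    for s in(-1,1):
        m=roi&(z>0.09)&(z<0.112)&((y-0.028)*s>0.02)
        q=w[m];print('rest',s,len(q),cv2.minAreaRect((q[:,:2]*1000).astype(np.float32)))
        m=m&(p.max(-1)-p.min(-1)<25);q=w[m];print('  body',len(q),cv2.minAreaRect((q[:,:2]*1000).astype(np.float32)),np.median(q[:,2]))
    m=(x>.3)&(x<.6)&(y>.22)&(y<.46)&(z>0.012)&(z<.03);q=w[m]
    print('tray rim',cv2.minAreaRect((q[:,:2]*1000).astype(np.float32)))
    blue=(p[...,2]>p[...,0]+10)&(x>.3)&(x<.6)&(y>.22)&(y<.46);q=w[blue];print('tray floor',cv2.minAreaRect((q[:,:2]*1000).astype(np.float32)),np.median(q[:,2]))
    red=(p[...,0]>p[...,1]+60)&(p[...,1]<60)&roi;
    n,l,st,c=cv2.connectedComponentsWithStats(red.astype(np.uint8))
    for i in range(1,n):
        if st[i,4]>4: print('red',c[i],np.nanmedian(w[l==i],0))
E
```

```text
top base ((676.8810424804688, 13.432998657226562), (365.4614562988281, 252.98785400390625), 85.37443542480469) 0.03041975016562548
top anvil
((626.0503540039062, 65.59600067138672), 55.65232849121094) ((625.8001708984375, 65.64900207519531), (107.0969009399414, 110.8670654296875), 93.13214874267578) 0.036260908935300186
rest -1 262 ((698.0924072265625, -46.48816680908203), (99.4232177734375, 204.9334716796875), 56.946598052978516)
  body 250 ((698.0924072265625, -46.48816680908203), (99.4232177734375, 204.9334716796875), 56.946598052978516) 0.10006094225530937
rest 1 337 ((632.3859252929688, 136.10104370117188), (76.40286254882812, 34.156124114990234), 84.3257827758789)
  body 221 ((632.9495849609375, 136.1322021484375), (76.23096466064453, 34.20222473144531), 85.37860107421875) 0.09967554294084069
tray rim ((449.3907470703125, 342.5369567871094), (136.7583770751953, 192.50074768066406), 77.0110092163086)
tray floor ((474.66290283203125, 338.86181640625), (118.47454071044922, 227.2159881591797), 76.40530395507812) 0.006797215784003052
red [260.33333333 160.83333333] [ 0.59863178 -0.0
[... 441 characters left out ...]
8.4646224975586)
  body 203 ((681.8068237304688, -65.39337921142578), (112.26160430908203, 185.05809020996094), 78.67585754394531) 0.09895152544085162
rest 1 316 ((629.8009643554688, 139.17091369628906), (77.51322174072266, 35.493282318115234), 83.44304656982422)
  body 211 ((629.8057861328125, 139.2602081298828), (77.33991241455078, 35.4931755065918), 83.43083953857422) 0.0987486470954817
tray rim ((447.1993713378906, 346.633056640625), (136.07432556152344, 196.28250122070312), 77.14299011230469)
tray floor ((444.7914123535156, 345.1712341308594), (119.37895202636719, 178.5139617919922), 76.49221801757812) 0.0059014572045063
red [279.47058824 251.76470588] [0.65259816 0.1573927  0.08025145]
```

```bash
cat >> h.py <<'E'
from scipy.spatial.transform import Rotation as Ro
def go(p,yaw,T=None):
    """world target p(m), jaw yaw (deg, tool z dir in world xy), tool straight down. prints tool shift mm, rotvec deg"""
    s=robot.read_state()
    if T is None: T=pose(s)
    out=[]
    for k in(0,180):
        a=np.radians(yaw+k); z=np.array([np.cos(a),np.sin(a),0]);x=np.array([0,0,-1.]);y=np.cross(z,x)
        Rt=np.stack([x,y,z],1)
        d=T[:3,:3].T@(np.array(p)-T[:3,3])*1000
        rv=Ro.from_matrix(T[:3,:3].T@Rt).as_rotvec(degrees=True)
        print('yaw%+.1f'%(yaw+k),'shift',d.round(1),'rot',rv.round(2),'rows>=',max(np.linalg.norm(d)/41.7,np.linalg.norm(rv)/7.16).round(1))
def st():
    s=robot.read_state();T=pose(s)
    print('t',round(s['time_s'],2),'pos',(s['position']*1000).round(1),'jawyaw',np.degrees(np.arctan2(T[1,2],T[0,2])).round(2),'xdown',T[:3,0].round(4),'F',np.round(s['contact_force'],1),'w',round(s['width']*1000,1),'q',np.round(s['joint_positions'],2))
E
python3 - <<'E'
from h import *
st()
go([.618,-.024,.25],-4.7)
E
```

```text
t 0.15 pos [142.3 478.8 222.7] jawyaw 73.45 xdown [-5.0e-04 -1.5e-03 -1.0e+00] F [ 0.1 -0.5  0.1] w 85.1 q [ 1.28  0.24  0.    1.34 -0.    1.57]
yaw-4.7 shift [ -26.7 -599.2 -346.5] rot [ 7.815e+01 -8.000e-02  6.000e-02] rows>= 16.6
yaw+175.3 shift [ -26.7 -599.2 -346.5] rot [-1.0185e+02 -7.0000e-02 -8.0000e-02] rows>= 16.6
```

>>> carry_out(xyz=[[-30,-600,-345],[-30,-600,-345],[-30,-600,-345],[-30,-600,-345],[-30,-600,-345],[-30,-600,-345],[-30,-600,-345],[-30,-600,-345]], delta_rot=[[78.2,0,0],[78.2,0,0],[78.2,0,0],[78.2,0,0],[78.2,0,0],[78.2,0,0],[78.2,0,0],[78.2,0,0]], gripper=[0,0,0,0,0,0,0,0], squeeze=50)

```text
time_s: 0.82
position: [0.3727, 0.2361, 0.2379]
eef_rot: [0.7, -0.097, 0.7, 0.097]
contact_force: [-0.2, 1.5, -0.4]
width: 0.0854
```

```bash
python3 - <<'E'
from h import *
st()
go([.60,-.024,.25],-4.7)
E
```

```text
t 0.82 pos [372.7 236.1 237.9] jawyaw 15.82 xdown [-0.e+00  1.e-04 -1.e+00] F [-0.2  1.5 -0.4] w 85.4 q [ 0.56  0.12 -0.11  1.34  0.    1.86]
yaw-4.7 shift [ -12.1 -312.2  147.8] rot [20.52 -0.   -0.  ] rows>= 8.3
yaw+175.3 shift [ -12.1 -312.2  147.8] rot [-159.48    0.     -0.  ] rows>= 22.3
```

>>> carry_out(xyz=[[-12,-312,148],[-12,-312,148],[-12,-312,148],[-12,-312,148],[-12,-312,148],[-12,-312,148],[-12,-312,148],[-12,-312,148]], delta_rot=[[20.5,0,0],[20.5,0,0],[20.5,0,0],[20.5,0,0],[20.5,0,0],[20.5,0,0],[20.5,0,0],[20.5,0,0]], gripper=[0,0,0,0,0,0,0,0])

```text
time_s: 1.48
position: [0.5936, -0.0133, 0.2491]
eef_rot: [0.706, 0.027, 0.707, -0.027]
contact_force: [0.7, 0.7, 0.7]
width: 0.0853
```

>>> carry_out(xyz=[[0,0,0],[0,0,0]], delta_rot=[[0,0,0],[0,0,0]], gripper=[0,0])

```text
time_s: 1.65
position: [0.5934, -0.0135, 0.2475]
eef_rot: [0.706, 0.028, 0.707, -0.028]
contact_force: [-0.4, 0.4, 0.3]
width: 0.0856
```

```bash
python3 - <<'E'
from h import *
st()
import pickle
im=grab('wrist');save(im,'w1.png',sc=1.5);pickle.dump(im,open('w1.pkl','wb'));st()
E
```

```text
t 1.65 pos [593.4 -13.5 247.5] jawyaw -4.56 xdown [-2.6e-03  2.0e-04 -1.0e+00] F [-0.4  0.4  0.3] w 85.6 q [-0.02  0.43  0.33  1.48  0.    1.63]
t 1.7 pos [592.5 -12.2 248.1] jawyaw -4.45 xdown [-2.5e-03  4.0e-04 -1.0e+00] F [-0.2  0.7  1. ] w 85.6 q [-0.02  0.42  0.33  1.48  0.    1.63]
```

View pics/w1.png

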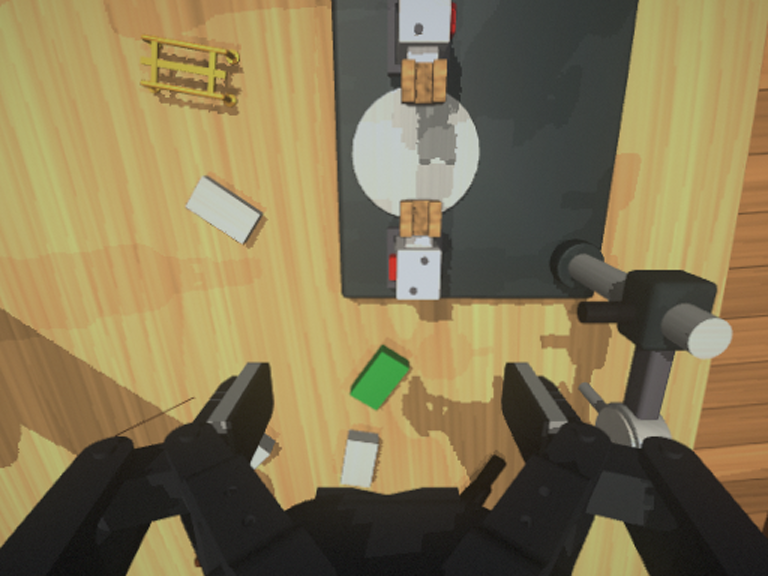

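```bash
cat >> h.py <<'E'
def rect(w,m,z0,z1,lab='',big=True):
    m=m&(w[...,2]>z0)&(w[...,2]<z1)
    n,l,s_,c=cv2.connectedComponentsWithStats(m.astype(np.uint8))
    if n<2: print(lab,'none');return
    i=1+s_[1:,4].argmax();q=w[l==i]
    r=cv2.minAreaRect((q[:,:2]*1000).astype(np.float32))
    (a,b),(d,e),t=r
    if e>d: d,e,t=e,d,t+90
    print(lab,'c',round(a,1),round(b,1),'size',round(d,1),round(e,1),'longyaw',round((t+90)%180-90,1),'z',q[:,2].mean().round(4),'n',len(q),'px',c[i].round());return r
E
python3 - <<'E'
from h import *
import pickle
im=pickle.load(open('w1.pkl','rb'));w=cloud(im);p=im['pixels'].astype(int);x,y=w[...,0],w[...,1]
gray=(p.max(-1)-p.min(-1)<30)&(p.min(-1)>90)
A=(y<0.06)&(y>-.1)&(x>.55)&(x<.7)
B=(y>0.06)&(x>.55)&(x<.7)
rect(w,A,.09,.115,'A all');rect(w,A&gray,.095,.104,'A body')
rect(w,B,.09,.115,'B all');rect(w,B&gray,.095,.104,'B body')
r=rect(w,gray&(x<.72)&(x>.5),.031,.042,'anvil')
red=(p[...,0]>p[...,1]+60)&(p[...,1]<60);rect(w,red&A,.05,.1,'redA');rect(w,red&B,.05,.1,'redB')
rect(w,(x>.5)&(y>-.2),.02,.034,'base')
rect(w,gray&(x<.55),.005,.03,'blk')
rect(w,gray&(y<-.1)&(x<.56),.005,.03,'blk')
rect(w,(p[...,1]>p[...,0]+40),.005,.03,'green')
E
```

```text
A all c 618.0 -3.6 size 76.4 33.8 longyaw 85.6 z 0.1012 n 1845 px [279. 167.]
A body c 616.6 -22.0 size 39.5 33.8 longyaw 85.5 z 0.1009 n 976 px [278. 182.]
B all c 629.4 131.8 size 64.6 34.6 longyaw 85.3 z 0.1009 n 2238 px [282.  33.]
B body c 630.6 149.5 size 33.9 25.1 longyaw -5.3 z 0.1008 n 984 px [283.  14.]
anvil c 624.2 69.9 size 111.6 104.9 longyaw 1.1 z 0.0368 n 5198 px [276. 101.]
redA c 597.2 -20.0 size 18.6 3.8 longyaw 85.2 z 0.0822 n 66 px [262. 178.]
redB c 652.6 155.2 size 17.8 2.5 longyaw 88.7 z 0.0826 n 52 px [302.  12.]
base c 725.4 52.8 size 253.3 154.5 longyaw 85.4 z 0.0309 n 20402 px [356.  92.]
blk c 438.2 32.2 size 63.6 35.8 longyaw -40.0 z 0.0128 n 1080 px [148. 139.]
blk c 539.4 -267.0 size 65.5 34.5 longyaw 75.9 z 0.0198 n 679 px [239. 306.]
green c 571.9 -160.8 size 63.5 36.0 longyaw 51.2 z 0.0211 n 773 px [252. 253.]
```

```bash
python3 - <<'E'
from h import *
st()
go([.617,-.0225,.15],-4.6)
E
```

```text
t 1.7 pos [592.5 -12.2 248.1] jawyaw -4.45 xdown [-2.5e-03  4.0e-04 -1.0e+00] F [-0.2  0.7  1. ] w 85.6 q [-0.02  0.42  0.33  1.48  0.    1.63]
yaw-4.6 shift [98.1 -8.4 25.5] rot [ 0.15 -0.15 -0.01] rows>= 2.4
yaw+175.4 shift [98.1 -8.4 25.5] rot [-1.7985e+02  2.0000e-02 -2.3000e-01] rows>= 25.1
```

>>> carry_out(xyz=[[40,-8.5,25],[80,-8.5,25],[98,-8.5,25],[98,-8.5,25],[98,-8.5,25]], delta_rot=[[0,0,0],[0,0,0],[0,0,0],[0,0,0],[0,0,0]], gripper=[0,0,0,0,0])

```text
time_s: 2.12
position: [0.6152, -0.0204, 0.1507]
eef_rot: [0.705, 0.026, 0.708, -0.026]
contact_force: [1.2, -1.0, 0.6]
width: 0.0857
```

```bash
python3 - <<'E'
from h import *
st()
go([.617,-.0225,.069],-4.6)
import pickle
im=grab('wrist');save(im,'w2.png',sc=1.5);pickle.dump(im,open('w2.pkl','wb'));st()
go([.617,-.0225,.069],-4.6)
E
```

```text
t 2.12 pos [615.2 -20.4 150.7] jawyaw -4.24 xdown [-3.7e-03  3.0e-04 -1.0e+00] F [ 1.2 -1.   0.6] w 85.7 q [-0.03  0.51  0.21  1.28  0.    1.61]
yaw-4.6 shift [81.7 -2.   2.2] rot [ 0.36 -0.21 -0.  ] rows>= 2.0
yaw+175.4 shift [81.7 -2.   2.2] rot [-179.64    0.     -0.33] rows>= 25.1
t 2.17 pos [616.9 -20.6 152.9] jawyaw -4.25 xdown [ 9.e-04  1.e-04 -1.e+00] F [ 0.2 -0.6  0.8] w 85.4 q [-0.03  0.51  0.21  1.28  0.    1.61]
yaw-4.6 shift [83.9 -1.9  0.2] rot [ 0.35  0.05 -0.01] rows>= 2.0
yaw+175.4 shift [83.9 -1.9  0.2] rot [-1.7965e+02  2.0000e-02  8.0000e-02] rows>= 25.1
```

View pics/w2.png

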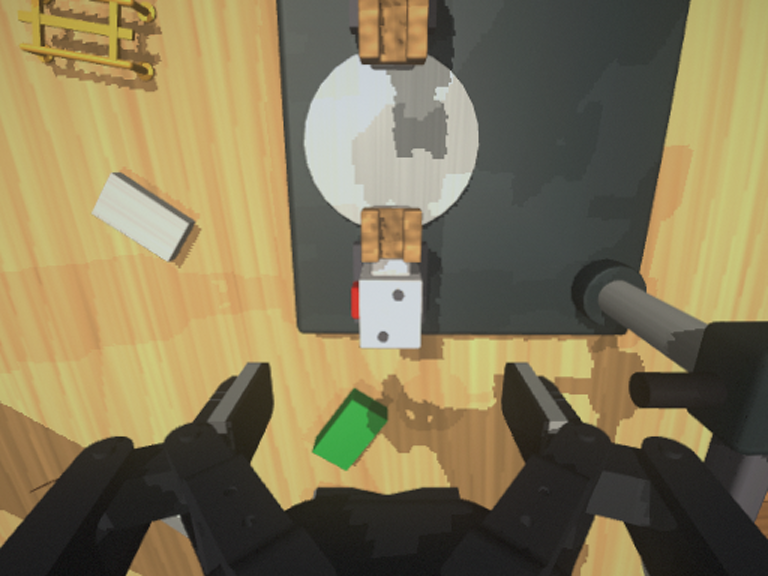

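>>> carry_out(xyz=[[30,-2,1],[60,-2,1],[82,-2,1],[82.5,-2,1],[82.5,-2,1]], delta_rot=[[0,0,0],[0,0,0],[0,0,0],[0,0,0],[0,0,0]], gripper=[0,0,0,0,0])

```text
time_s: 2.58
position: [0.6184, -0.0233, 0.0706]
eef_rot: [0.707, 0.027, 0.706, -0.026]
contact_force: [1.0, 0.3, 0.1]
width: 0.0852
```

>>> carry_out(xyz=[[0,0,0],[0,0,0],[0,0,0],[0,0,0],[0,0,0],[0,0,0],[0,0,0],[0,0,0]], delta_rot=[[0,0,0],[0,0,0],[0,0,0],[0,0,0],[0,0,0],[0,0,0],[0,0,0],[0,0,0]], gripper=[255,255,255,255,255,255,255,255], squeeze=60)

```text
time_s: 3.25
position: [0.6175, -0.0237, 0.0734]
eef_rot: [0.707, 0.027, 0.706, -0.027]
contact_force: [-8.1, 0.8, 17.8]
width: 0.0326
```

```bash
python3 - <<'E'
from h import *
st()
E
```

```text
t 3.25 pos [617.5 -23.7  73.4] jawyaw -4.34 xdown [ 1.6e-03  2.0e-04 -1.0e+00] F [-8.1  0.8 17.8] w 32.6 q [-0.04  0.57  0.1   1.1   0.    1.61]
```

>>> carry_out(xyz=[[-3,0,0],[-6,0,0],[-9,0,0],[-9,0,0]], delta_rot=[[0,0,0],[0,0,0],[0,0,0],[0,0,0]], gripper=[255,255,255,255])

```text
time_s: 3.58
position: [0.6183, -0.0239, 0.0783]
eef_rot: [0.707, 0.027, 0.706, -0.027]
contact_force: [0.1, 0.3, -2.8]
width: 0.0328
```

>>> carry_out(xyz=[[-10,0,0],[-30,0,0],[-55,0,0],[-80,0,0],[-105,0,0],[-125,0,0],[-125,0,0],[-125,0,0]], delta_rot=[[0,0,0],[0,0,0],[0,0,0],[0,0,0],[0,0,0],[0,0,0],[0,0,0],[0,0,0]], gripper=[255,255,255,255,255,255,255,255])

```text
time_s: 4.25
position: [0.6188, -0.0239, 0.204]
eef_rot: [0.708, 0.027, 0.706, -0.027]
contact_force: [0.0, -0.6, -4.0]
width: 0.0327
```

```bash
python3 - <<'E'
from h import *
st()
go([.407,.354,.20],-13)
E
```

```text
t 4.25 pos [618.8 -23.9 204. ] jawyaw -4.34 xdown [ 3.e-03 -1.e-04 -1.e+00] F [ 0.  -0.6 -4. ] w 32.7 q [-0.04  0.49  0.31  1.39  0.    1.61]
yaw-13.0 shift [   3.4  360.8 -239.8] rot [ 8.66  0.17 -0.02] rows>= 10.4
yaw+167.0 shift [   3.4  360.8 -239.8] rot [-1.7134e+02  3.0000e-02  2.6000e-01] rows>= 23.9
```

>>> carry_out(xyz=[[0,15,-10],[0,40,-27],[0,70,-47],[0,100,-66],[0,135,-90],[0,170,-113],[0,205,-136],[0,240,-160]], delta_rot=[[0.5,0,0],[1,0,0],[2,0,0],[2.5,0,0],[3,0,0],[4,0,0],[5,0,0],[6,0,0]], gripper=[255,255,255,255,255,255,255,255])

```text
time_s: 4.92
position: [0.4751, 0.2266, 0.2004]
eef_rot: [0.703, 0.063, 0.705, -0.065]
contact_force: [0.3, 0.2, -2.4]
width: 0.0331
```

>>> carry_out(xyz=[[0,35,-20],[0,65,-38],[0,90,-53],[0,107,-62],[0,107,-62],[0,107,-62]], delta_rot=[[1,0,0],[2,0,0],[2.7,0,0],[2.7,0,0],[2.7,0,0],[2.7,0,0]], gripper=[255,255,255,255,255,255])

```text
time_s: 5.42
position: [0.4341, 0.3424, 0.2004]
eef_rot: [0.702, 0.078, 0.704, -0.081]
contact_force: [0.3, -0.8, -2.1]
width: 0.0324
```

```bash
python3 - <<'E'
from h import *
st()
import pickle
im=grab('wrist');save(im,'w3.png',sc=1.5);pickle.dump(im,open('w3.pkl','wb'));st()
im2=grab('top');save(im2,'t3.png',sc=1.5);pickle.dump(im2,open('t3.pkl','wb'));st()
go([.407,.354,.20],-13)
w=cloud(im);p=im['pixels'].astype(int)
blue=(p[...,2]>p[...,0]+10);rect(w,blue,-.01,.02,'floor')
w=cloud(im2);p=im2['pixels'].astype(int);x,y=w[...,0],w[...,1]
rect(w,(x>.3)&(x<.6)&(y>.22)&(y<.46),.012,.03,'rim top')
E
```

```text
t 5.42 pos [434.1 342.4 200.4] jawyaw -12.89 xdown [-0.0033 -0.0031 -1.    ] F [ 0.3 -0.8 -2.1] w 32.4 q [ 0.67  0.36  0.11  1.32 -0.    2.46]
t 5.47 pos [434.7 341.5 200.8] jawyaw -12.99 xdown [-0.0029 -0.003  -1.    ] F [ 0.4  0.2 -2.7] w 32.9 q [ 0.67  0.36  0.11  1.33 -0.    2.46]
t 5.52 pos [435.1 341.1 201.2] jawyaw -13.06 xdown [-0.0024 -0.0026 -1.    ] F [ 0.7 -0.3 -2. ] w 33.1 q [ 0.67  0.36  0.11  1.33 -0.    2.46]
yaw-13.0 shift [  1.3   6.2 -30.3] rot [-0.06 -0.1   0.17] rows>= 0.7
yaw+167.0 shift [  1.3   6.2 -30.3] rot [1.7994e+02 2.7000e-01 1.6000e-01] rows>= 25.1
floor c 447.9 345.3 size 176.2 121.9 longyaw -13.1 z 0.0079 n 8153 px [273. 154.]
rim top c 449.5 342.4 size 192.3 136.3 longyaw -13.1 z 0.019 n 521 px [135. 216.]
```

View pics/w3.png

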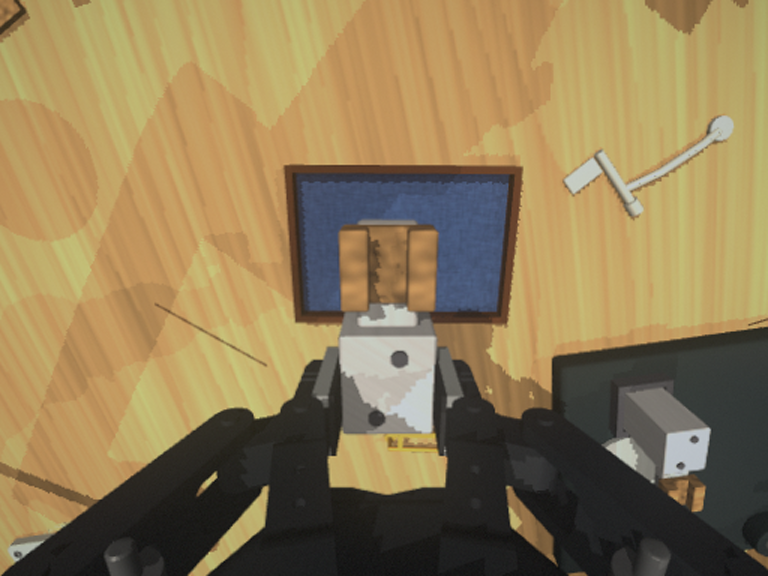

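View pics/t3.png

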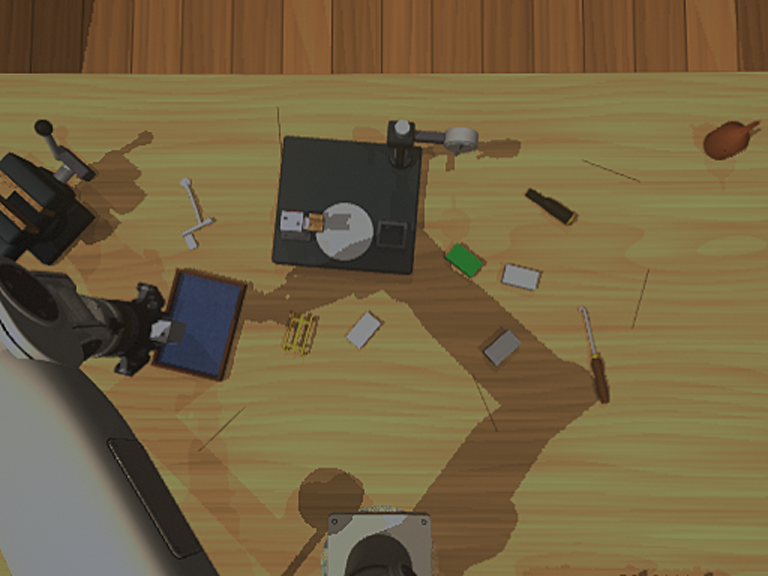

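>>> carry_out(xyz=[[10,6,-30],[35,6,-30],[65,6,-30],[95,6,-30],[120,6,-30],[138,6,-30],[142,6,-30],[142,6,-30]], delta_rot=[[0,0,0],[0,0,0],[0,0,0],[0,0,0],[0,0,0],[0,0,0],[0,0,0],[0,0,0]], gripper=[255,255,255,255,255,255,255,255])

```text
time_s: 6.18
position: [0.4072, 0.3526, 0.0592]
eef_rot: [0.701, 0.08, 0.703, -0.082]
contact_force: [-0.0, 0.0, -2.4]
width: 0.0324
```

```bash
python3 - <<'E'
from h import *
st()
im=grab('wrist');save(im,'w4.png',sc=1.5);st()
E
```

```text
t 6.18 pos [407.2 352.6  59.2] jawyaw -13.16 xdown [-0.0033 -0.0031 -1.    ] F [-0.   0.  -2.4] w 32.4 q [ 0.71  0.45 -0.15  0.98 -0.    2.51]
t 6.23 pos [408.2 353.8  60.8] jawyaw -13.14 xdown [-8.e-04 -8.e-04 -1.e+00] F [ 0.1 -0.1 -2.6] w 32.8 q [ 0.71  0.44 -0.15  0.98 -0.    2.51]
```

View pics/w4.png

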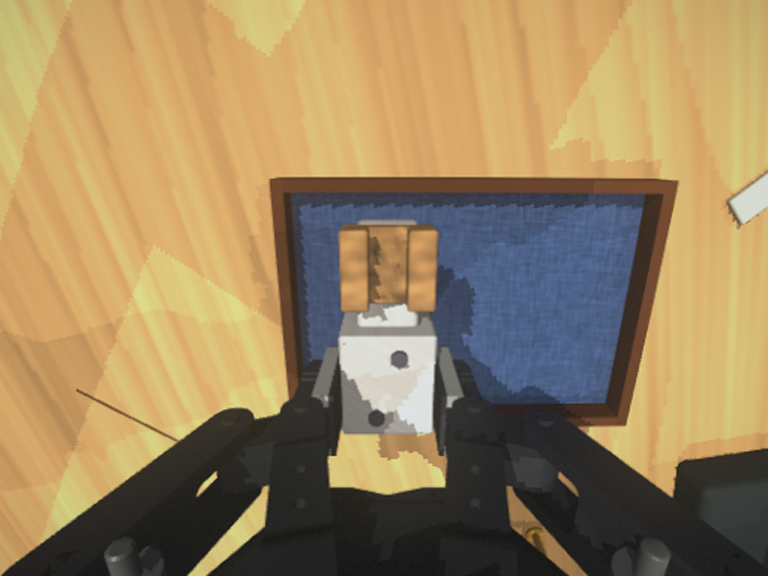

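>>> carry_out(xyz=[[2,0,0],[4,0,0],[6,0,0],[7.5,0,0],[9,0,0],[9,0,0]], delta_rot=[[0,0,0],[0,0,0],[0,0,0],[0,0,0],[0,0,0],[0,0,0]], gripper=[255,255,255,255,255,255])

```text
time_s: 6.73
position: [0.4077, 0.3548, 0.0518]
eef_rot: [0.703, 0.08, 0.703, -0.08]
contact_force: [-0.2, -0.5, -2.8]
width: 0.0325
```

>>> carry_out(xyz=[[1,0,0],[2,0,0],[3,0,0],[3,0,0]], delta_rot=[[0,0,0],[0,0,0],[0,0,0],[0,0,0]], gripper=[255,255,255,255])

```text
time_s: 7.07
position: [0.4079, 0.355, 0.0494]
eef_rot: [0.703, 0.08, 0.702, -0.08]
contact_force: [-0.4, -0.9, 2.1]
width: 0.0328
```

Contact. Press a hair more, then open.

>>> carry_out(xyz=[[0.5,0,0],[0.5,0,0],[0.5,0,0],[0.5,0,0],[0,0,0],[0,0,0],[0,0,0],[0,0,0]], delta_rot=[[0,0,0],[0,0,0],[0,0,0],[0,0,0],[0,0,0],[0,0,0],[0,0,0],[0,0,0]], gripper=[255,190,150,110,60,0,0,0])

```text
time_s: 7.73
position: [0.4079, 0.3549, 0.0488]
eef_rot: [0.703, 0.08, 0.703, -0.08]
contact_force: [-0.1, 0.8, 0.1]
width: 0.0855
```

```bash
python3 - <<'E'
from h import *
st()
im=grab('wrist');save(im,'w5.png',sc=1.5);st()
E
```

```text
t 7.73 pos [407.9 354.9  48.8] jawyaw -13.04 xdown [-1.e-04 -0.e+00 -1.e+00] F [-0.1  0.8  0.1] w 85.5 q [ 0.72  0.46 -0.16  0.95  0.    2.51]
t 7.78 pos [407.8 354.8  48.8] jawyaw -13.04 xdown [-2.e-04 -1.e-04 -1.e+00] F [ 0.2 -0.2 -0.3] w 85.2 q [ 0.72  0.46 -0.16  0.95  0.    2.51]
```

View pics/w5.png

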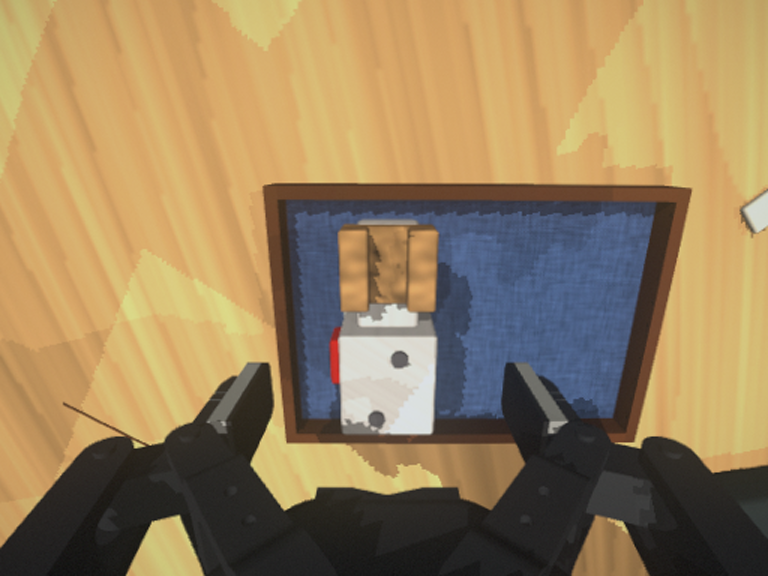

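>>> carry_out(xyz=[[-20,0,0],[-60,0,0],[-100,0,0],[-140,0,0],[-140,0,0],[-140,0,0]], delta_rot=[[0,0,0],[0,0,0],[0,0,0],[0,0,0],[0,0,0],[0,0,0]], gripper=[0,0,0,0,0,0])

```text
time_s: 8.28
position: [0.4096, 0.3563, 0.1922]
eef_rot: [0.704, 0.082, 0.701, -0.078]
contact_force: [0.1, -0.5, 0.1]
width: 0.0854
```

```bash
python3 - <<'E'
from h import *
st()
go([.632,.155,.19],-4.4)
E
```

```text
t 8.28 pos [409.6 356.3 192.2] jawyaw -13.05 xdown [ 0.0056  0.0048 -1.    ] F [ 0.1 -0.5  0.1] w 85.4 q [ 0.72  0.33  0.05  1.28 -0.    2.51]
yaw-4.4 shift [   2.4 -146.   262.1] rot [-8.65  0.27 -0.32] rows>= 7.2
yaw+175.6 shift [   2.4 -146.   262.1] rot [171.35  -0.48  -0.41] rows>= 23.9
```

>>> carry_out(xyz=[[0,-20,36],[0,-40,72],[0,-60,108],[0,-80,144],[0,-100,180],[0,-120,216],[0,-146,261],[0,-146,261]], delta_rot=[[-1,0,0],[-2,0,0],[-4,0,0],[-6,0,0],[-7,0,0],[-8,0,0],[-8.6,0,0],[-8.6,0,0]], gripper=[0,0,0,0,0,0,0,0])

```text
time_s: 8.95
position: [0.632, 0.1484, 0.1858]
eef_rot: [0.706, 0.028, 0.707, -0.03]
contact_force: [-1.2, 0.2, -0.8]
width: 0.0854
```

>>> carry_out(xyz=[[0,0,0],[0,0,0],[0,0,0]], delta_rot=[[0,0,0],[0,0,0],[0,0,0]], gripper=[0,0,0])

```text
time_s: 9.2
position: [0.6278, 0.1544, 0.1876]
eef_rot: [0.706, 0.027, 0.708, -0.027]
contact_force: [-0.2, 0.0, -0.2]
width: 0.0853
```

```bash
python3 - <<'E'
from h import *
st()
im=grab('wrist');save(im,'w6.png',sc=1.5);st()
w=cloud(im);p=im['pixels'].astype(int);x,y=w[...,0],w[...,1]
gray=(p.max(-1)-p.min(-1)<30)&(p.min(-1)>90)
B=(y>0.06)&(x>.55)&(x<.7)
rect(w,B,.09,.115,'B all');rect(w,B&gray,.095,.104,'B body')
rect(w,gray&(x<.72)&(x>.5),.031,.042,'anvil')
go([.632,.155,.069],-4.4)
E
```

```text
t 9.2 pos [627.8 154.4 187.6] jawyaw -4.39 xdown [-2.9e-03 -2.0e-04 -1.0e+00] F [-0.2  0.  -0.2] w 85.3 q [0.24 0.56 0.38 1.4  0.   1.89]
t 9.25 pos [627.8 154.9 188.2] jawyaw -4.34 xdown [-2.e-03 -1.e-04 -1.e+00] F [0.1 0.1 0.7] w 85.5 q [0.24 0.56 0.39 1.4  0.   1.89]
B all c 629.3 138.4 size 78.0 34.0 longyaw 85.0 z 0.101 n 2579 px [261. 205.]
B body c 630.9 157.4 size 39.8 34.0 longyaw 85.3 z 0.1009 n 1509 px [261. 189.]
anvil c 623.9 63.4 size 112.6 108.2 longyaw -5.4 z 0.037 n 3976 px [260. 246.]
yaw-4.4 shift [119.2   0.5   4.4] rot [ 0.06 -0.11  0.01] rows>= 2.9
yaw+175.6 shift [119.2   0.5   4.4] rot [-1.7994e+02 -2.0000e-02 -1.8000e-01] rows>= 25.1
```

View pics/w6.png

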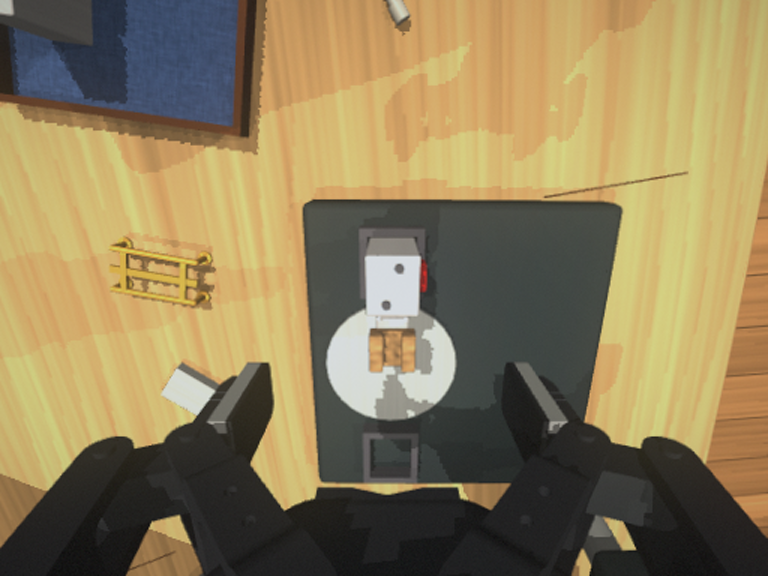

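>>> carry_out(xyz=[[20,1.3,3.5],[55,1.3,3.5],[85,1.3,3.5],[110,1.3,3.5],[118.5,1.3,3.5],[118.5,1.3,3.5],[118.5,1.3,3.5]], delta_rot=[[0,0,0],[0,0,0],[0,0,0],[0,0,0],[0,0,0],[0,0,0],[0,0,0]], gripper=[0,0,0,0,0,0,0])

```text
time_s: 9.83
position: [0.6326, 0.1558, 0.0713]
eef_rot: [0.707, 0.027, 0.706, -0.027]
contact_force: [-1.1, 0.4, 0.4]
width: 0.0853
```

>>> carry_out(xyz=[[0,0,0],[0,0,0],[0,0,0],[0,0,0],[0,0,0],[0,0,0],[0,0,0],[0,0,0]], delta_rot=[[0,0,0],[0,0,0],[0,0,0],[0,0,0],[0,0,0],[0,0,0],[0,0,0],[0,0,0]], gripper=[255,255,255,255,255,255,255,255], squeeze=60)

```text
time_s: 10.5
position: [0.6331, 0.155, 0.0724]
eef_rot: [0.707, 0.028, 0.706, -0.027]
contact_force: [-2.6, -0.3, 6.4]
width: 0.0329
```

>>> carry_out(xyz=[[-3,0,0],[-6,0,0],[-9,0,0],[-9,0,0]], delta_rot=[[0,0,0],[0,0,0],[0,0,0],[0,0,0]], gripper=[255,255,255,255])

```text
time_s: 10.83
position: [0.633, 0.1547, 0.0798]
eef_rot: [0.707, 0.027, 0.706, -0.027]
contact_force: [-0.5, -0.0, -3.0]
width: 0.0328
```

>>> carry_out(xyz=[[-10,0,0],[-30,0,0],[-55,0,0],[-80,0,0],[-105,0,0],[-125,0,0],[-125,0,0],[-125,0,0]], delta_rot=[[0,0,0],[0,0,0],[0,0,0],[0,0,0],[0,0,0],[0,0,0],[0,0,0],[0,0,0]], gripper=[255,255,255,255,255,255,255,255])

```text
time_s: 11.5
position: [0.6336, 0.1549, 0.2059]
eef_rot: [0.708, 0.028, 0.705, -0.027]
contact_force: [-0.3, 0.6, -3.4]
width: 0.0327
```

```bash
python3 - <<'E'
from h import *
st()
go([.490,.335,.20],-13)
E
```

```text
t 11.5 pos [633.6 154.9 205.9] jawyaw -4.44 xdown [ 3.3e-03  8.0e-04 -1.0e+00] F [-0.3  0.6 -3.4] w 32.7 q [ 0.24  0.56  0.44  1.44 -0.    1.89]
yaw-13.0 shift [   5.6  168.4 -157.2] rot [ 8.56  0.18 -0.07] rows>= 5.5
yaw+167.0 shift [   5.6  168.4 -157.2] rot [-1.7144e+02  1.1000e-01  2.7000e-01] rows>= 23.9
```

>>> carry_out(xyz=[[0,20,-19],[0,45,-42],[0,75,-70],[0,105,-98],[0,135,-126],[0,155,-145],[0,168,-157],[0,168,-157]], delta_rot=[[1,0,0],[2,0,0],[4,0,0],[5,0,0],[6,0,0],[7,0,0],[8.6,0,0],[8.6,0,0]], gripper=[255,255,255,255,255,255,255,255])

```text
time_s: 12.17
position: [0.4852, 0.337, 0.2019]
eef_rot: [0.701, 0.078, 0.704, -0.079]
contact_force: [-1.0, -1.1, -2.3]
width: 0.0325
```

>>> carry_out(xyz=[[0,0,0],[0,0,0],[0,0,0]], delta_rot=[[0,0,0],[0,0,0],[0,0,0]], gripper=[255,255,255])

```text
time_s: 12.42
position: [0.4895, 0.3333, 0.2033]
eef_rot: [0.702, 0.08, 0.703, -0.081]
contact_force: [0.3, 0.2, -2.4]
width: 0.0329
```

```bash
python3 - <<'E'
from h import *
st()
im=grab('wrist');save(im,'w7.png',sc=1.5);st()
w=cloud(im);p=im['pixels'].astype(int)
gray=(p.max(-1)-p.min(-1)<30)&(p.min(-1)>90)
rect(w,gray&(w[...,1]>.28),.068,.084,'A body')
go([.490,.335,.06],-13)
E
```

```text
t 12.42 pos [489.5 333.3 203.3] jawyaw -13.11 xdown [-0.0013 -0.0013 -1.    ] F [ 0.3  0.2 -2.4] w 32.9 q [ 0.6   0.44  0.23  1.37 -0.    2.4 ]
t 12.47 pos [489.7 333.2 203.6] jawyaw -13.14 xdown [-0.001 -0.001 -1.   ] F [-0.1 -0.3 -2. ] w 33.0 q [ 0.6   0.44  0.23  1.37 -0.    2.4 ]
A body c 410.3 361.6 size 48.7 33.8 longyaw 76.8 z 0.0758 n 1246 px [180. 174.]
yaw-13.0 shift [143.6   1.9  -0. ] rot [-0.14 -0.04  0.07] rows>= 3.4
yaw+167.0 shift [143.6   1.9  -0. ] rot [1.7986e+02 1.0000e-01 6.0000e-02] rows>= 25.1
```

View pics/w7.png

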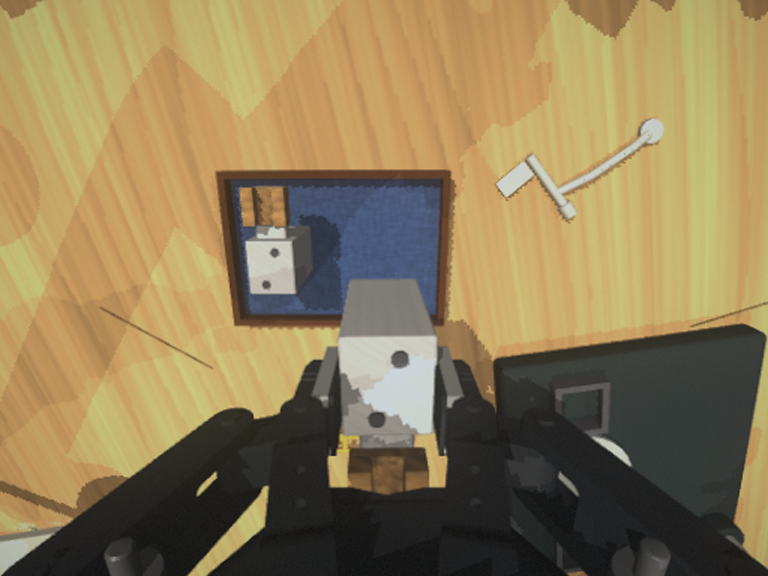

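>>> carry_out(xyz=[[15,2,0],[40,2,0],[70,2,0],[100,2,0],[125,2,0],[142,2,0],[146,2,0],[146,2,0]], delta_rot=[[0,0,0],[0,0,0],[0,0,0],[0,0,0],[0,0,0],[0,0,0],[0,0,0],[0,0,0]], gripper=[255,255,255,255,255,255,255,255])

```text
time_s: 13.13
position: [0.4891, 0.3347, 0.0566]
eef_rot: [0.701, 0.08, 0.704, -0.082]
contact_force: [0.7, 0.5, -3.2]
width: 0.0329
```

>>> carry_out(xyz=[[1.5,0,0],[3,0,0],[4.5,0,0],[6,0,0],[6,0,0]], delta_rot=[[0,0,0],[0,0,0],[0,0,0],[0,0,0],[0,0,0]], gripper=[255,255,255,255,255])

```text
time_s: 13.55
position: [0.4899, 0.3366, 0.053]
eef_rot: [0.703, 0.081, 0.702, -0.08]
contact_force: [-0.2, -0.3, -2.3]
width: 0.033
```

>>> carry_out(xyz=[[1,0,0],[2,0,0],[3,0,0],[4,0,0],[4,0,0]], delta_rot=[[0,0,0],[0,0,0],[0,0,0],[0,0,0],[0,0,0]], gripper=[255,255,255,255,255])

```text
time_s: 13.97
position: [0.4897, 0.3365, 0.0485]
eef_rot: [0.703, 0.08, 0.703, -0.08]
contact_force: [-0.5, 0.5, -3.0]
width: 0.0331
```

>>> carry_out(xyz=[[1,0,0],[1,0,0]], delta_rot=[[0,0,0],[0,0,0]], gripper=[255,255])

```text
time_s: 14.13
position: [0.4897, 0.3365, 0.0484]
eef_rot: [0.703, 0.08, 0.702, -0.08]
contact_force: [-2.3, -0.7, 3.5]
width: 0.0331
```

>>> carry_out(xyz=[[0.3,0,0],[0.3,0,0],[0.3,0,0],[0.3,0,0],[0,0,0],[0,0,0],[0,0,0],[0,0,0]], delta_rot=[[0,0,0],[0,0,0],[0,0,0],[0,0,0],[0,0,0],[0,0,0],[0,0,0],[0,0,0]], gripper=[255,190,150,110,60,0,0,0])

```text
time_s: 14.8
position: [0.4898, 0.3364, 0.0473]
eef_rot: [0.703, 0.08, 0.703, -0.08]
contact_force: [-1.1, -0.8, 0.5]
width: 0.0851
```

>>> carry_out(xyz=[[-15,0,0],[-50,0,0],[-90,0,0],[-130,0,0],[-160,0,0],[-160,0,0]], delta_rot=[[0,0,0],[0,0,0],[0,0,0],[0,0,0],[0,0,0],[0,0,0]], gripper=[0,0,0,0,0,0])

```text
time_s: 15.3
position: [0.4931, 0.3387, 0.2158]
eef_rot: [0.706, 0.084, 0.699, -0.077]
contact_force: [1.2, 0.4, 0.6]
width: 0.0854
```

```bash
python3 - <<'E'
from h import *
st()
im=grab('wrist');save(im,'w8.png',sc=1.5);st()
w=cloud(im);p=im['pixels'].astype(int)
im=grab('top');save(im,'t8.png',sc=1.5)
import pickle;pickle.dump(im,open('t8.pkl','wb'))
go([.41,-.233,.2],0)
E
```

```text
t 15.3 pos [493.1 338.7 215.8] jawyaw -13.05 xdown [ 0.0119  0.0081 -0.9999] F [1.2 0.4 0.6] w 85.4 q [ 0.6   0.43  0.25  1.38 -0.    2.4 ]
t 15.35 pos [492.  337.9 212.3] jawyaw -13.05 xdown [ 0.008   0.0055 -1.    ] F [-0.2  0.1 -0.2] w 85.3 q [ 0.6   0.43  0.25  1.38 -0.    2.4 ]
yaw+0.0 shift [   7.6 -573.6   50. ] rot [-13.04   0.19  -0.17] rows>= 13.8
yaw+180.0 shift [   7.6 -573.6   50. ] rot [166.96  -0.24  -0.28] rows>= 23.3
```

View pics/w8.png

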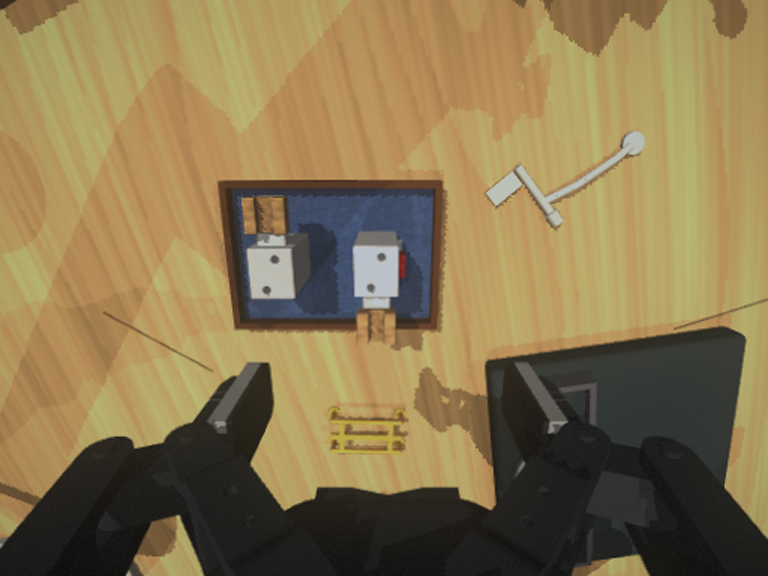

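View pics/t8.png

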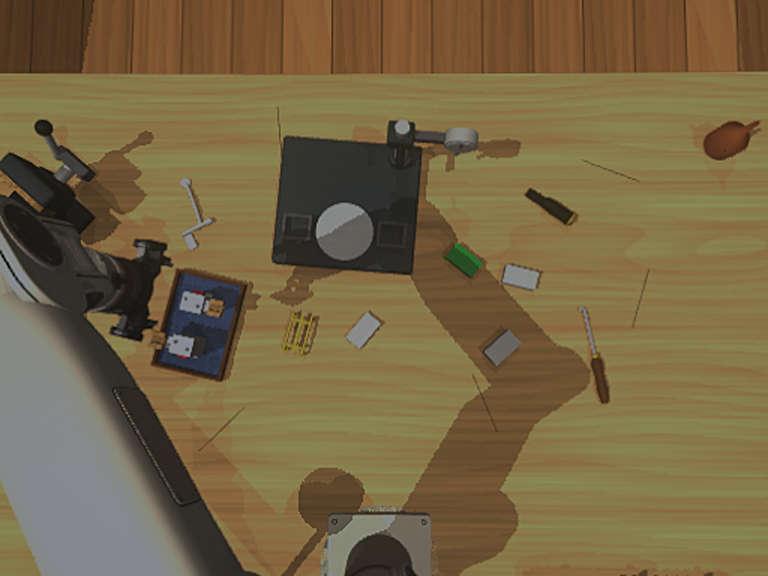

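```bash
python3 - <<'E'
from h import *
import pickle
def tool(im):
    im=dict(im);im['c2w']=np.array(im['mount']);return cloud(im)
im=pickle.load(open('w3.pkl','rb'));w=tool(im)*1000
for side in(-1,1):
    m=(np.abs(w[...,1])<16)&(w[...,2]*side>14)&(w[...,2]*side<45)&(np.abs(w[...,0])<40)
    q=w[m];print('closed',side,len(q),'x max',np.percentile(q[:,0],[50,90,98,100]).round(1),'y',q[:,1].min(),q[:,1].max(),'z',np.percentile(q[:,2],[2,50,98]).round(1))
im=pickle.load(open('w2.pkl','rb'));w=tool(im)*1000
for side in(-1,1):
    m=(np.abs(w[...,1])<16)&(w[...,2]*side>30)&(w[...,2]*side<60)&(np.abs(w[...,0])<40)
    q=w[m];print('open',side,len(q),'x max',np.percentile(q[:,0],[50,90,98,100]).round(1),'y',q[:,1].min(),q[:,1].max(),'z',np.percentile(q[:,2],[2,50,98]).round(1))
E
```

```text
closed -1 849 x max [-28.3 -20.9 -15.3 -11.9] y -15.94228956681995 15.794015715742349 z [-29.  -18.8 -14.2]
closed 1 901 x max [-28.  -20.9 -15.3 -11.4] y -15.823894670578431 15.959533439533352 z [14.2 18.7 29.7]
open -1 726 x max [-33.  -25.8 -22.7 -20.9] y -11.454160440136253 12.0682961537079 z [-55.4 -42.5 -42. ]
open 1 716 x max [-33.  -25.7 -22.9 -21.7] y -11.355739427843806 12.00258551605672 z [42.7 43.2 55.8]
```

```bash
python3 - <<'E'
from h import *
import pickle
im=pickle.load(open('w2.pkl','rb'))
f=192/np.tan(np.radians(im['vfov'])/2);M=np.linalg.inv(np.array(im['mount']))
print(np.array(im['mount']).round(3))
for x in(14,1,-10,-21,-33):
  for y in(-11,11):
    c=M@np.array([x/1e3,y/1e3,-.0425,1]);s=c[:2]/c[2];s=s*(1+im['k1']*(s@s));print(x,y,((s*f+[im['cx'],im['cy']])*1.5).round(), (c[2]).round(3))
d=im['z_map'];print(d[225:300:6,140:190:5].round(3))
E
```

```text
[[-0.    -0.307  0.952 -0.151]
 [-0.001 -0.952 -0.307  0.079]
 [ 1.    -0.001  0.     0.   ]
 [ 0.     0.     0.     1.   ]]
14 -11 [295. 363.] 0.185
14 11 [291. 319.] 0.178
1 -11 [288. 377.] 0.172
1 11 [284. 330.] 0.166
-10 -11 [282. 391.] 0.162
-10 11 [277. 342.] 0.155
-21 -11 [275. 407.] 0.152
-21 11 [269. 355.] 0.145
-33 -11 [266. 427.] 0.14
-33 11 [259. 372.] 0.133
[[0.332 0.329 0.33  0.329 0.33  0.33  0.329 0.33  0.328 0.331]
 [0.333 0.332 0.334 0.333 0.331 0.333 0.333 0.331 0.333 0.332]
 [0.335 0.336 0.335 0.335 0.335 0.334 0.335 0.335 0.334 0.334]
 [0.336 0.338 0.337 0.337 0.337 0.138 0.137 0.138 0.337 0.338]
 [0.341 0.341 0.341 0.34  0.132 0.132 0.132 0.137 0.146 0.341]
 [0.343 0.343 0.134 0.127 0.127 0.128 0.128 0.    0.145 0.343]
 [0.346 0.129 0.129 0.122 0.122 0.122 0.128 0.137 0.146 0.346]
 [0.125 0.125 0.118 0.118 0.117 0.122 0.129 0.138 0.144 0.348]
 [0.119 0.113 0.113 0.113 0.116 0.121 0.129 0.137 0.144 0.352]
 [0.11  0.109 0.109 0.111 0.115 0.122 0.128 0.136 0.355 0.354]
 [0.103 0.109 0.108 0.109 0.116 0.121 0.127 0.136 0.358 0.358]
 [0.101 0.101 0.11  0.109 0.116 0.121 0.129 0.362 0.36  0.36 ]
 [0.098 0.098 0.098 0.111 0.116 0.121 0.128 0.363 0.362 0.364]]
```

```bash
python3 - <<'E'
from h import *
import pickle
im=pickle.load(open('w3.pkl','rb'));save(im,'c3.png',(180,220,340,330),4)
im=dict(im);im['c2w']=np.array(im['mount']);w=cloud(im)*1000
for r in range(228,310,6):
    print(r,[tuple(w[r,c].round(0).astype(int)) if w[r,c,0]==w[r,c,0] else None for c in range(204,234,4)])
E
```

```text
228 [(np.int64(199), np.int64(-89), np.int64(-78)), (np.int64(201), np.int64(-89), np.int64(-72)), (np.int64(200), np.int64(-89), np.int64(-66)), (np.int64(200), np.int64(-89), np.int64(-60)), (np.int64(201), np.int64(-89), np.int64(-55)), (np.int64(200), np.int64(-89), np.int64(-49)), (np.int64(-28), np.int64(20), np.int64(-15)), (np.int64(-28), np.int64(19), np.int64(-13))]
234 [(np.int64(198), np.int64(-98), np.int64(-78)), (np.int64(200), np.int64(-99), np.int64(-73)), (np.int64(200), np.int64(-99), np.int64(-67)), (np.int64(200), np.int64(-99), np.int64(-61)), (np.int64(-17), np.int64(11), np.int64(-21)), (np.int64(-17), np.int64(11), np.int64(-19)), (np.int64(-28), np.int64(16), np.int64(-15)), (np.int64(-28), np.int64(16), np.int64(-13))]
240 [(np.int64(201), np.int64(-109), np.int64(-79)), (np.int64(199), np.int64(-108), np.int64(-73)), (np.int64(-17), np.int64(7), np.int64(-26)), (np.int64(-25), np.int64(11), np.int64(-22)), (np.int64(-24), np.int64(11), np.int64(-20)), (np.int64(-25), np.int64(11), np.int64(-18)), (np.int64(-28), np.int64(13), np.int64(-15)), (np.int64(-28)
[... 3394 characters left out ...]
8), np.int64(17), np.int64(-18)), (np.int64(-78), np.int64(17), np.int64(-16)), (np.int64(-77), np.int64(16), np.int64(-15)), None, (np.int64(-47), np.int64(-9), np.int64(-18)), (np.int64(-47), np.int64(-9), np.int64(-16)), (np.int64(201), np.int64(-217), np.int64(-48)), (np.int64(200), np.int64(-216), np.int64(-41))]
306 [(np.int64(-81), np.int64(17), np.int64(-17)), (np.int64(-80), np.int64(16), np.int64(-16)), (np.int64(-81), np.int64(17), np.int64(-15)), (np.int64(-81), np.int64(17), np.int64(-13)), (np.int64(200), np.int64(-228), np.int64(-61)), (np.int64(199), np.int64(-227), np.int64(-55)), (np.int64(201), np.int64(-229), np.int64(-48)), (np.int64(199), np.int64(-227), np.int64(-42))]
```

View pics/c3.png

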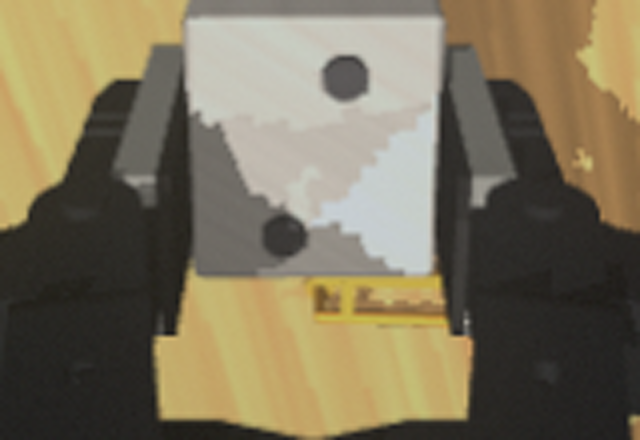

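```bash
python3 - <<'E'
from h import *
st()
im=grab('scene');save(im,'s9.png',(250,120,512,330),3)
w=cloud(im);T=pose(robot.read_state())
h=np.dstack([w,np.ones(w.shape[:2])])@np.linalg.inv(T).T*1000
m=(np.abs(h[...,1])<20)&(np.abs(h[...,2])<62)&(h[...,0]<60)&(h[...,0]>-80)
q=h[m][:,:3]
for z0 in range(-60,60,6):
    s=q[(q[:,2]>=z0)&(q[:,2]<z0+6)]
    if len(s): print(z0,len(s),s[:,0].max().round(1),s[s[:,0].argmax()].round(0))
E
```

```text
t 15.4 pos [490.7 337.  209.4] jawyaw -13.04 xdown [ 0.0037  0.0025 -1.    ] F [ 0.1  0.3 -1.1] w 85.8 q [ 0.6   0.43  0.24  1.38 -0.    2.4 ]
-54 6 -29.2 [-29.  12. -48.]
-48 68 -23.5 [-24.   2. -44.]
-42 16 -24.4 [-24.   0. -41.]
36 1 -78.2 [-78.  12.  41.]
42 12 -27.8 [-28.  10.  43.]
48 37 -22.3 [-22.   2.  50.]
54 49 -30.5 [-31.  -2.  55.]
```

View pics/s9.png

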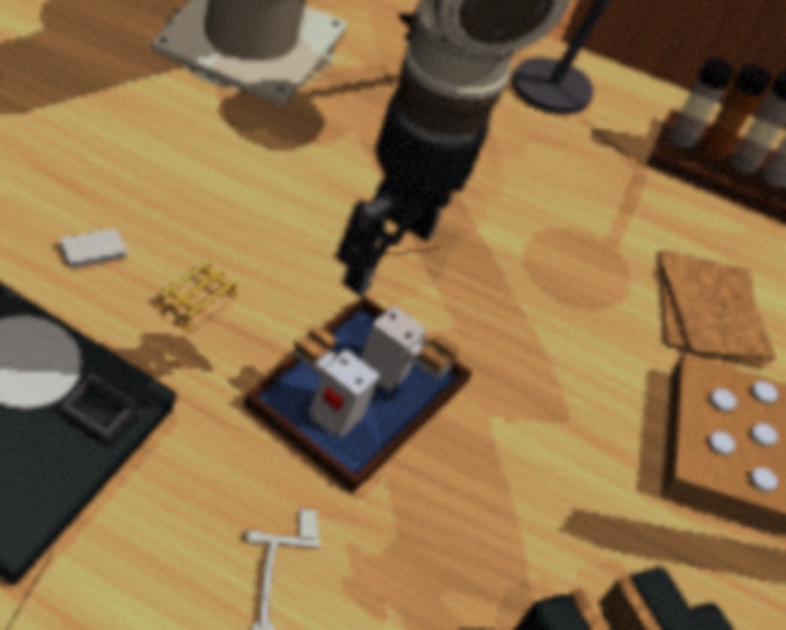

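```bash
python3 - <<'E'
from h import *
st()
go([.407,-.233,.2],41.6)
E
```

```text
t 15.45 pos [489.7 336.4 207.4] jawyaw -13.04 xdown [ 3.e-04  2.e-04 -1.e+00] F [-0.4 -0.1 -0.7] w 85.4 q [0.6  0.44 0.24 1.38 0.   2.4 ]
yaw+41.6 shift [   7.2 -573.3   47.9] rot [-5.464e+01  2.000e-02 -1.000e-02] rows>= 13.8
yaw+221.6 shift [   7.2 -573.3   47.9] rot [ 1.2536e+02 -1.0000e-02 -2.0000e-02] rows>= 17.5
```

>>> carry_out(xyz=[[0,-40,4],[0,-80,7],[0,-120,10],[0,-160,14],[0,-200,17],[0,-240,20],[0,-280,24],[0,-320,27]], delta_rot=[[-4,0,0],[-8,0,0],[-12,0,0],[-16,0,0],[-20,0,0],[-25,0,0],[-30,0,0],[-35,0,0]], gripper=[0,0,0,0,0,0,0,0])

```text
time_s: 16.12
position: [0.4418, 0.0168, 0.2053]
eef_rot: [0.692, -0.136, 0.695, 0.136]
contact_force: [1.3, -1.2, -0.2]
width: 0.0855
```

>>> carry_out(xyz=[[0,0,0],[0,0,0],[0,0,0]], delta_rot=[[0,0,0],[0,0,0],[0,0,0]], gripper=[0,0,0])

```text
time_s: 16.37
position: [0.443, 0.0185, 0.2061]
eef_rot: [0.693, -0.134, 0.695, 0.134]
contact_force: [0.7, 0.2, 0.3]
width: 0.0858
```

```bash
python3 - <<'E'
from h import *
st()
go([.407,-.233,.2],41.6)
E
```

```text
t 16.37 pos [443.   18.5 206.1] jawyaw 21.86 xdown [-2.6e-03  4.0e-04 -1.0e+00] F [0.7 0.2 0.3] w 85.8 q [ 0.04  0.14 -0.17  1.27  0.    1.23]
yaw+41.6 shift [   6.1 -220.  -127.1] rot [-19.74  -0.11  -0.1 ] rows>= 6.1
yaw+221.6 shift [   6.1 -220.  -127.1] rot [ 1.6026e+02 -1.4000e-01  1.6000e-01] rows>= 22.4
```

>>> carry_out(xyz=[[6,-30,-17],[6,-60,-35],[6,-90,-52],[6,-120,-70],[6,-155,-90],[6,-190,-110],[6,-220,-127],[6,-220,-127]], delta_rot=[[-3,0,0],[-6,0,0],[-9,0,0],[-12,0,0],[-15,0,0],[-18,0,0],[-19.7,0,0],[-19.7,0,0]], gripper=[0,0,0,0,0,0,0,0])

```text
time_s: 17.03
position: [0.4086, -0.2367, 0.2005]
eef_rot: [0.661, -0.251, 0.662, 0.25]
contact_force: [1.0, 0.3, 0.5]
width: 0.0853
```

>>> carry_out(xyz=[[0,0,0],[0,0,0],[0,0,0]], delta_rot=[[0,0,0],[0,0,0],[0,0,0]], gripper=[0,0,0])

```text
time_s: 17.28
position: [0.4087, -0.2312, 0.2009]
eef_rot: [0.66, -0.252, 0.661, 0.253]
contact_force: [0.4, 0.4, 0.1]
width: 0.0856
```

```bash
python3 - <<'E'
from h import *
st()
im=grab('wrist');save(im,'w10.png',sc=1.5);st()
w=cloud(im);p=im['pixels'].astype(int)
near=(np.abs(w[...,0]-.407)<.06)&(np.abs(w[...,1]+.233)<.06)
gray=(p.max(-1)-p.min(-1)<30)&(p.min(-1)>60)
rect(w,near&gray,.015,.035,'b24');rect(w,near,.015,.035,'b24')
E
```

```text
t 17.28 pos [ 408.7 -231.2  200.9] jawyaw 41.81 xdown [-0.001  0.001 -1.   ] F [0.4 0.4 0.1] w 85.6 q [-0.51  0.19 -0.11  1.26  0.    0.33]
t 17.33 pos [ 408.8 -231.2  201.1] jawyaw 41.83 xdown [-6.e-04  6.e-04 -1.e+00] F [ 0.  -0.5 -0.4] w 85.4 q [-0.51  0.19 -0.11  1.26  0.    0.33]
b24 c 405.5 -231.5 size 63.8 35.0 longyaw -49.2 z 0.0248 n 1428 px [256. 169.]
b24 c 405.3 -231.8 size 63.7 36.0 longyaw -48.3 z 0.0248 n 1439 px [256. 169.]
```

View pics/w10.png

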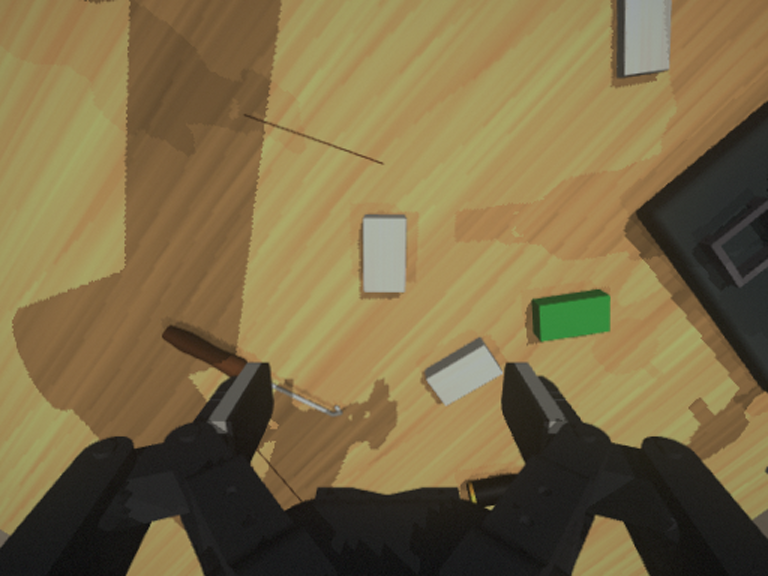

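>>> carry_out(xyz=[[40,0,-2],[80,0,-2],[120,0,-2],[150,0,-2],[170,0,-2],[182,0,-2],[182,0,-2],[182,0,-2]], delta_rot=[[0,0,0],[0,0,0],[0,0,0],[0,0,0],[0,0,0],[0,0,0],[0,0,0],[0,0,0]], gripper=[0,0,0,0,0,0,0,0])

```text
time_s: 18.0
position: [0.4067, -0.233, 0.0191]
eef_rot: [0.66, -0.252, 0.661, 0.253]
contact_force: [0.4, 0.2, -0.1]
width: 0.0859
```

```bash
python3 - <<'E'
from h import *
st()
im=grab('wrist');save(im,'w11.png',sc=1.5);st()
im=grab('scene');save(im,'s11.png',(150,100,300,220),5)
E
```

```text
t 18.0 pos [ 406.7 -233.    19.1] jawyaw 41.78 xdown [-1.4e-03  9.0e-04 -1.0e+00] F [ 0.4  0.2 -0.1] w 85.9 q [-0.52  0.38 -0.39  0.8   0.    0.32]
t 18.05 pos [ 407.6 -233.7   20. ] jawyaw 41.76 xdown [ 6.e-04 -3.e-04 -1.e+00] F [0.1 0.2 0.8] w 85.3 q [-0.52  0.38 -0.39  0.8   0.    0.32]
```

View pics/w11.png

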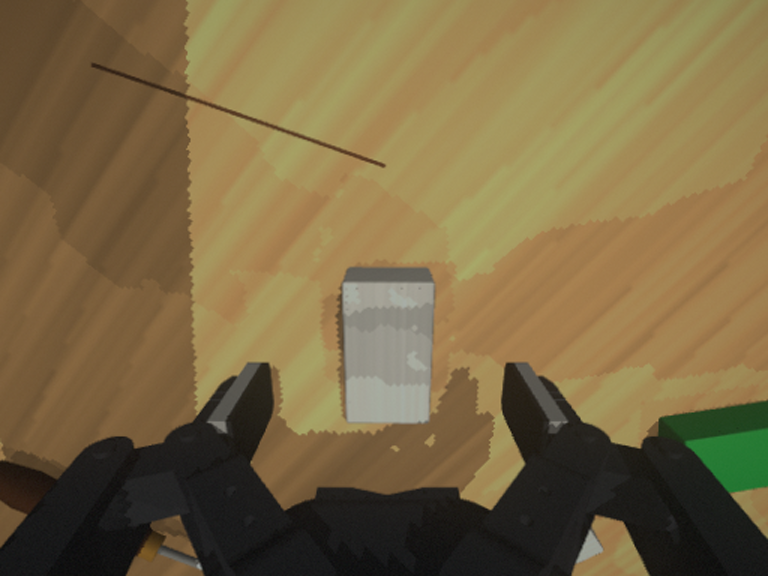

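View pics/s11.png

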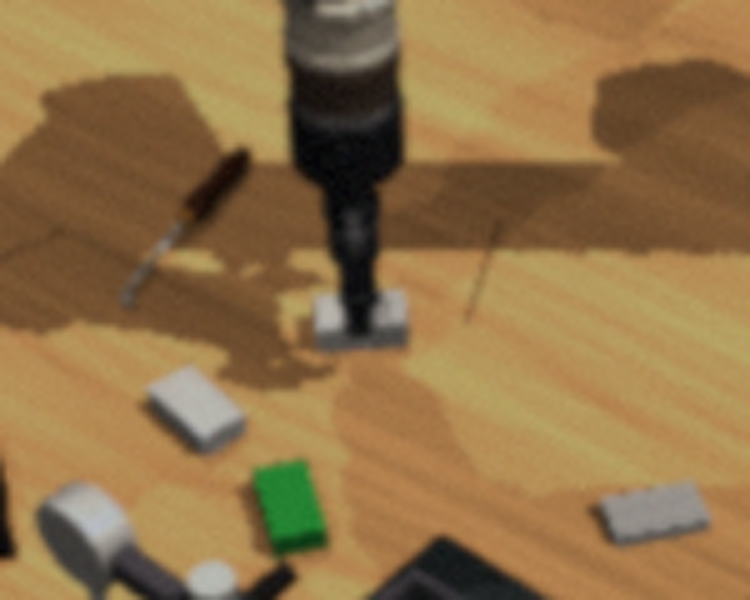

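>>> carry_out(xyz=[[0,0,0],[0,0,0],[0,0,0],[0,0,0],[0,0,0],[0,0,0],[0,0,0]], delta_rot=[[0,0,0],[0,0,0],[0,0,0],[0,0,0],[0,0,0],[0,0,0],[0,0,0]], gripper=[255,255,255,255,255,255,255], squeeze=30)

```text
time_s: 18.68
position: [0.4067, -0.2344, 0.0195]
eef_rot: [0.661, -0.251, 0.661, 0.251]
contact_force: [-0.3, 0.1, -0.5]
width: 0.001
```

```bash
python3 - <<'E'
from h import *
st()
im=grab('wrist');save(im,'w12.png',sc=1.5);st()
im['c2w']=np.array(im['mount']);w=cloud(im)*1000
for c in(212,216,220,224,228): print(c,[tuple(int(a) for a in w[r,c]) for r in range(222,262,4) if w[r,c,0]==w[r,c,0]])
E
```

```text
t 18.68 pos [ 406.7 -234.4   19.5] jawyaw 41.65 xdown [ 0. -0. -1.] F [-0.3  0.1 -0.5] w 1.0 q [-0.52  0.38 -0.39  0.8  -0.    0.32]
t 18.73 pos [ 406.7 -234.4   19.4] jawyaw 41.65 xdown [ 0. -0. -1.] F [-0.4  1.1 -0.1] w -0.2 q [-0.52  0.38 -0.39  0.8   0.    0.32]
212 [(18, 1, -31), (18, -1, -32), (17, -4, -31), (18, -7, -32), (18, -10, -32), (18, -14, -32), (18, -16, -32), (18, -20, -32), (19, -23, -33), (18, -27, -33)]
216 [(18, 1, -28), (18, -1, -29), (19, -4, -29), (18, -7, -29), (18, -10, -29), (17, -13, -29), (18, -16, -29), (18, -20, -30), (19, -23, -30), (18, -26, -30)]
220 [(19, 1, -26), (19, -1, -26), (18, -4, -26), (19, -7, -26), (16, -9, -26), (19, -14, -27), (18, -16, -27), (19, -20, -27), (17, -23, -27), (19, -27, -27)]
224 [(18, 1, -23), (18, -1, -23), (18, -4, -23), (17, -7, -23), (18, -10, -23), (18, -13, -24), (18, -17, -24), (18, -20, -24), (18, -23, -24), (18, -26, -24)]
228 [(18, 1, -20), (18, -1, -20), (18, -4, -20), (19, -7, -21), (19, -11, -21), (18, -13, -21), (18, -17, -21), (17, -19, -21), (17, -22, -21), (19, -27, -21)]
```

View pics/w12.png

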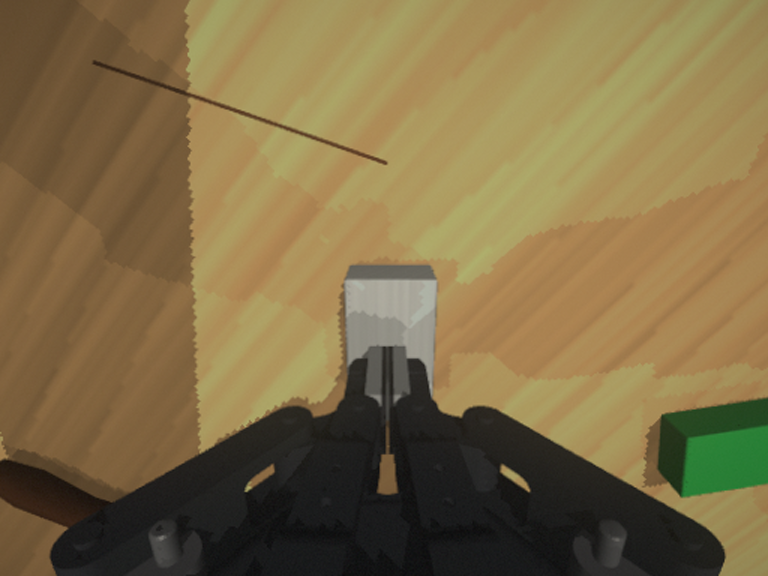

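>>> carry_out(xyz=[[0,0,0],[0,0,0],[0,0,0],[0,0,0],[0,0,0],[0,0,0],[0,0,0]], delta_rot=[[0,0,0],[0,0,0],[0,0,0],[0,0,0],[0,0,0],[0,0,0],[0,0,0]], gripper=[0,0,0,0,0,0,0])

```text
time_s: 19.32
position: [0.4068, -0.2343, 0.0194]
eef_rot: [0.661, -0.251, 0.661, 0.251]
contact_force: [-0.1, -0.2, 0.0]
width: 0.0835
```

>>> carry_out(xyz=[[4,0,-0.5],[8,0,-0.5],[12,0,-0.5],[16,0,-0.5],[20,0,-0.5],[25,0,-0.5],[25,0,-0.5]], delta_rot=[[0,0,0],[0,0,0],[0,0,0],[0,0,0],[0,0,0],[0,0,0],[0,0,0]], gripper=[0,0,0,0,0,0,0])

```text
time_s: 19.9
position: [0.4056, -0.2342, -0.0067]
eef_rot: [0.66, -0.251, 0.661, 0.252]
contact_force: [-1.1, -0.1, -0.8]
width: 0.0854
```

```bash
python3 - <<'E'
from h import *
st()
im=grab('wrist');save(im,'w13.png',sc=1.5);st()
E
```

```text
t 19.9 pos [ 405.6 -234.2   -6.7] jawyaw 41.66 xdown [-0.0017  0.001  -1.    ] F [-1.1 -0.1 -0.8] w 85.4 q [-0.52  0.42 -0.42  0.74  0.    0.32]
t 19.95 pos [ 405.8 -234.3   -6.3] jawyaw 41.66 xdown [-1.4e-03  8.0e-04 -1.0e+00] F [ 0.5 -0.4 -0.3] w 85.4 q [-0.52  0.42 -0.42  0.74 -0.    0.32]
```

View pics/w13.png

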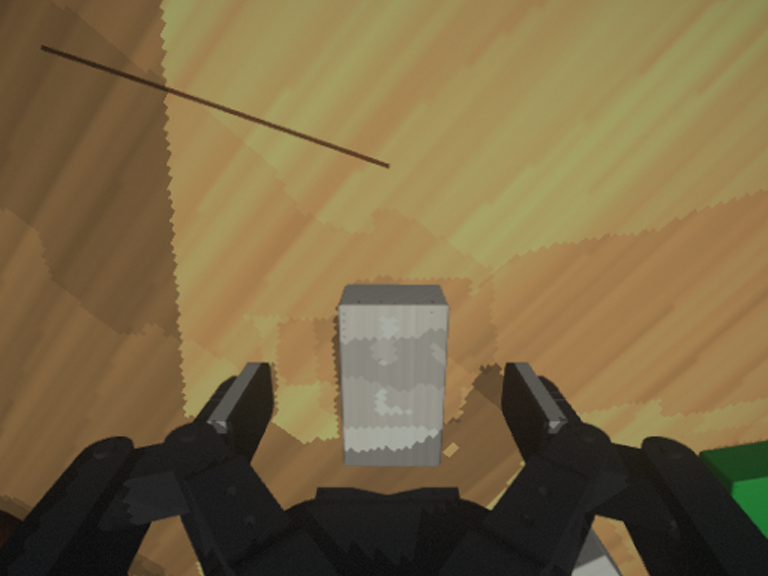

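>>> carry_out(xyz=[[0,0,0],[0,0,0],[0,0,0],[0,0,0],[0,0,0],[0,0,0],[0,0,0]], delta_rot=[[0,0,0],[0,0,0],[0,0,0],[0,0,0],[0,0,0],[0,0,0],[0,0,0]], gripper=[255,255,255,255,255,255,255], squeeze=60)

```text
time_s: 20.53
position: [0.4071, -0.2348, -0.005]
eef_rot: [0.661, -0.252, 0.66, 0.251]
contact_force: [1.0, 0.8, 4.5]
width: 0.0347
```

```bash
python3 - <<'E'
from h import *
st()
im=grab('wrist');save(im,'w14.png',sc=1.5);st()
E
```

```text
t 20.53 pos [ 407.1 -234.8   -5. ] jawyaw 41.66 xdown [ 1.5e-03 -4.0e-04 -1.0e+00] F [1.  0.8 4.5] w 34.7 q [-0.52  0.42 -0.41  0.74  0.    0.32]
t 20.58 pos [ 407.1 -234.8   -5. ] jawyaw 41.66 xdown [ 1.5e-03 -4.0e-04 -1.0e+00] F [0.3 2.2 5.8] w 35.0 q [-0.52  0.42 -0.41  0.74  0.    0.32]
```

View pics/w14.png

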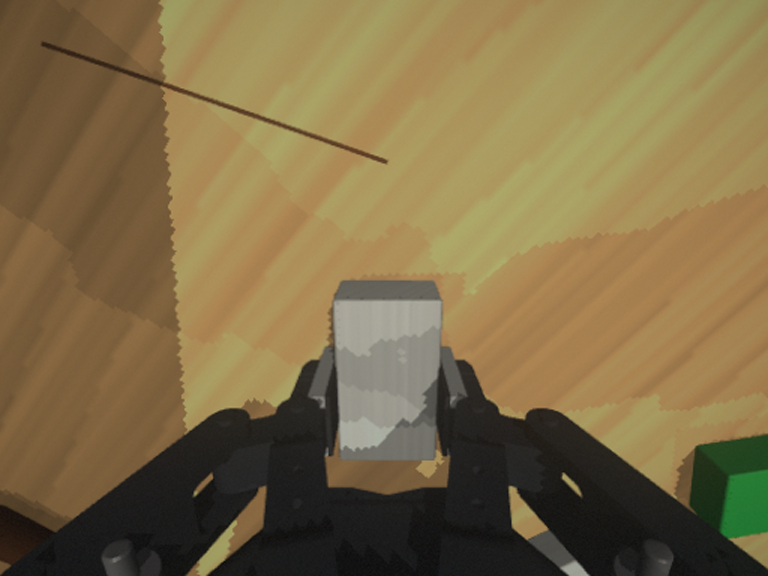

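>>> carry_out(xyz=[[-3,0,0],[-10,0,0],[-30,0,0],[-60,0,0],[-90,0,0],[-120,0,0],[-140,0,0],[-140,0,0]], delta_rot=[[0,0,0],[0,0,0],[0,0,0],[0,0,0],[0,0,0],[0,0,0],[0,0,0],[0,0,0]], gripper=[255,255,255,255,255,255,255,255])

```text
time_s: 21.25
position: [0.4086, -0.2361, 0.1386]
eef_rot: [0.663, -0.254, 0.659, 0.249]
contact_force: [1.2, -0.6, -3.7]
width: 0.0344
```

```bash
python3 - <<'E'
from h import *
st()
go([.6248,.0636,.12],-4.5)
E
```

```text
t 21.25 pos [ 408.6 -236.1  138.6] jawyaw 41.65 xdown [ 0.0065 -0.0041 -1.    ] F [ 1.2 -0.6 -3.7] w 34.4 q [-0.52  0.24 -0.23  1.1  -0.    0.32]
yaw-4.5 shift [ 18.8  80.5 360.7] rot [46.15  0.29  0.35] rows>= 8.9
yaw+175.5 shift [ 18.8  80.5 360.7] rot [-133.85   -0.43    0.35] rows>= 18.7
```

>>> carry_out(xyz=[[0,3,12],[0,8,35],[0,14,62],[0,20,90],[0,26,117],[0,32,144],[0,38,171],[0,43,195]], delta_rot=[[1,0,0],[4,0,0],[8,0,0],[12,0,0],[16,0,0],[20,0,0],[24,0,0],[26,0,0]], gripper=[255,255,255,255,255,255,255,255])

```text
time_s: 21.92
position: [0.5226, -0.0713, 0.1319]
eef_rot: [0.699, -0.095, 0.702, 0.096]
contact_force: [0.2, -0.2, -3.7]
width: 0.0349
```

>>> carry_out(xyz=[[0,0,0],[0,0,0],[0,0,0]], delta_rot=[[0,0,0],[0,0,0],[0,0,0]], gripper=[255,255,255])

```text
time_s: 22.17
position: [0.5218, -0.0729, 0.1324]
eef_rot: [0.699, -0.096, 0.702, 0.097]
contact_force: [0.1, -0.6, -3.6]
width: 0.0344
```

```bash
python3 - <<'E'
from h import *
st()
go([.6248,.0636,.12],-4.5)
E
```

```text
t 22.17 pos [521.8 -72.9 132.4] jawyaw 15.7 xdown [-0.0044 -0.     -1.    ] F [ 0.1 -0.6 -3.6] w 34.4 q [-0.14  0.35 -0.08  1.14 -0.    1.16]
yaw-4.5 shift [ 12.  103.5 136.1] rot [ 2.02e+01 -2.50e-01 -2.00e-02] rows>= 4.1
yaw+175.5 shift [ 12.  103.5 136.1] rot [-1.598e+02  3.000e-02 -3.500e-01] rows>= 22.3
```

>>> carry_out(xyz=[[0,12,16],[2,30,39],[5,48,63],[8,66,87],[10,84,110],[12,103.5,136],[12,103.5,136],[12,103.5,136]], delta_rot=[[2,0,0],[5,0,0],[9,0,0],[13,0,0],[17,0,0],[20.2,0,0],[20.2,0,0],[20.2,0,0]], gripper=[255,255,255,255,255,255,255,255])

```text
time_s: 22.83
position: [0.626, 0.0636, 0.1206]
eef_rot: [0.706, 0.027, 0.708, -0.028]
contact_force: [-0.2, -0.0, -3.6]
width: 0.0347
```

>>> carry_out(xyz=[[0,0,0],[0,0,0]], delta_rot=[[0,0,0],[0,0,0]], gripper=[255,255])

```text
time_s: 23.0
position: [0.6254, 0.0618, 0.1219]
eef_rot: [0.706, 0.028, 0.707, -0.029]
contact_force: [-0.5, 0.3, -3.8]
width: 0.0351
```

```bash
python3 - <<'E'
from h import *
st()
im=grab('wrist');save(im,'w15.png',sc=1.5);st()
w=cloud(im);p=im['pixels'].astype(int)
gray=(p.max(-1)-p.min(-1)<40)&(p.min(-1)>80)
T=pose(robot.read_state());h=(np.dstack([w,np.ones(w.shape[:2])])@np.linalg.inv(T).T)[...,:3]
hh=h.copy();hh[...,2]=-h[...,0]; # for rect use (y,z)
q=np.dstack([h[...,1],h[...,2],-h[...,0]])
rect(q,(np.abs(h[...,1])<.07)&(np.abs(h[...,2])<.017),.012,.035,'block in tool (y,z,up)')
go([.6248,.0636,.045],-4.5)
E
```

```text
t 23.0 pos [625.4  61.8 121.9] jawyaw -4.63 xdown [-1.9e-03 -6.0e-04 -1.0e+00] F [-0.5  0.3 -3.8] w 35.1 q [ 0.1   0.55  0.2   1.22 -0.    1.75]
t 23.05 pos [625.6  61.8 122.3] jawyaw -4.65 xdown [-1.2e-03 -4.0e-04 -1.0e+00] F [ 0.  -0.1 -4.6] w 34.7 q [ 0.1   0.55  0.2   1.22 -0.    1.75]
block in tool (y,z,up) c 3.8 -0.0 size 64.5 34.0 longyaw 0.0 z 0.0287 n 7642 px [258. 247.]
yaw-4.5 shift [77.3  1.8 -0.9] rot [-0.15 -0.06  0.03] rows>= 1.9
yaw+175.5 shift [77.3  1.8 -0.9] rot [1.7985e+02 5.0000e-02 1.0000e-01] rows>= 25.1
```

View pics/w15.png

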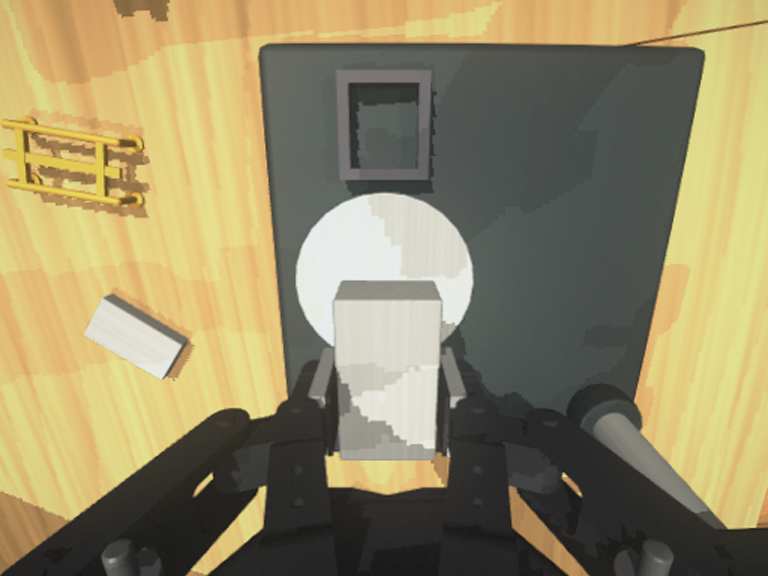

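>>> carry_out(xyz=[[15,1.2,-0.8],[40,1.2,-0.8],[65,1.2,-0.8],[80,1.2,-0.8],[84,1.2,-0.8],[84,1.2,-0.8],[84,1.2,-0.8]], delta_rot=[[0,0,0],[0,0,0],[0,0,0],[0,0,0],[0,0,0],[0,0,0],[0,0,0]], gripper=[255,255,255,255,255,255,255])

```text
time_s: 23.63
position: [0.6263, 0.0641, 0.0395]
eef_rot: [0.707, 0.028, 0.706, -0.028]
contact_force: [0.5, 0.1, -2.8]
width: 0.0349
```

>>> carry_out(xyz=[[1,0,0],[2,0,0],[3,0,0],[4,0,0],[4,0,0]], delta_rot=[[0,0,0],[0,0,0],[0,0,0],[0,0,0],[0,0,0]], gripper=[255,255,255,255,255])

```text
time_s: 24.05
position: [0.6258, 0.0648, 0.0346]
eef_rot: [0.707, 0.028, 0.706, -0.028]
contact_force: [0.5, 0.6, -4.4]
width: 0.0347
```

>>> carry_out(xyz=[[1,0,0],[2,0,0],[3,0,0],[3.5,0,0],[3.5,0,0]], delta_rot=[[0,0,0],[0,0,0],[0,0,0],[0,0,0],[0,0,0]], gripper=[255,255,255,255,255])

```text
time_s: 24.47
position: [0.6258, 0.0647, 0.0311]
eef_rot: [0.707, 0.028, 0.707, -0.028]
contact_force: [-2.1, 0.6, -2.5]
width: 0.0353
```

>>> carry_out(xyz=[[0.7,0,0],[0.7,0,0]], delta_rot=[[0,0,0],[0,0,0]], gripper=[255,255])

```text
time_s: 24.63
position: [0.6258, 0.0647, 0.0311]
eef_rot: [0.707, 0.028, 0.706, -0.028]
contact_force: [-3.4, -0.6, 3.3]
width: 0.0347
```

>>> carry_out(xyz=[[0,0,0],[0,0,0],[0,0,0],[0,0,0],[0,0,0],[0,0,0],[0,0,0]], delta_rot=[[0,0,0],[0,0,0],[0,0,0],[0,0,0],[0,0,0],[0,0,0],[0,0,0]], gripper=[190,150,110,60,0,0,0])

```text
time_s: 25.22
position: [0.6261, 0.0647, 0.0301]
eef_rot: [0.707, 0.028, 0.706, -0.028]
contact_force: [0.3, 0.3, -0.5]
width: 0.0853
```

>>> carry_out(xyz=[[-15,0,0],[-50,0,0],[-90,0,0],[-125,0,0],[-125,0,0],[-125,0,0]], delta_rot=[[0,0,0],[0,0,0],[0,0,0],[0,0,0],[0,0,0],[0,0,0]], gripper=[0,0,0,0,0,0])

```text
time_s: 25.72
position: [0.6282, 0.0649, 0.1587]
eef_rot: [0.709, 0.028, 0.704, -0.028]
contact_force: [-0.1, -0.5, -0.2]
width: 0.0853
```

```bash
python3 - <<'E'
from h import *
st()
im=grab('wrist');save(im,'w16.png',sc=1.5);st()
w=cloud(im);p=im['pixels'].astype(int);x,y=w[...,0],w[...,1]
rect(w,(abs(x-.625)<.08)&(abs(y-.065)<.08),.05,.07,'b24')
rect(w,(abs(x-.625)<.07)&(abs(y-.065)<.07)&(p.min(-1)>90),.033,.042,'anvil')
t=grab('top');save(t,'t16.png',sc=1.5);w=cloud(t);p=t['pixels'].astype(int);x,y=w[...,0],w[...,1]
gray=(p.max(-1)-p.min(-1)<40)&(p.min(-1)>60)
rect(w,(abs(x-.54)<.06)&(abs(y+.27)<.07)&gray,.012,.03,'b20')
rect(w,(abs(x-.438)<.06)&(abs(y-.03)<.07)&gray,.005,.03,'b12')
E
```

```text
t 25.72 pos [628.2  64.9 158.7] jawyaw -4.55 xdown [ 7.4e-03  7.0e-04 -1.0e+00] F [-0.1 -0.5 -0.2] w 85.3 q [ 0.1   0.53  0.26  1.3  -0.    1.75]
t 25.77 pos [626.5  64.8 156.2] jawyaw -4.54 xdown [ 2.6e-03  3.0e-04 -1.0e+00] F [ 0.6  0.6 -0.4] w 85.6 q [ 0.1   0.53  0.26  1.3  -0.    1.75]
b24 c 626.0 68.2 size 63.7 35.9 longyaw 85.0 z 0.0608 n 2342 px [254. 185.]
anvil c 624.0 67.2 size 109.4 107.9 longyaw 64.6 z 0.037 n 5620 px [251. 176.]
b20 c 541.3 -270.4 size 64.4 37.6 longyaw 76.9 z 0.0206 n 293 px [346. 184.]
b12 c 450.3 -1.6 size 5.7 2.9 longyaw -0.4 z 0.0129 n 4 px [252. 216.]
```

View pics/w16.png

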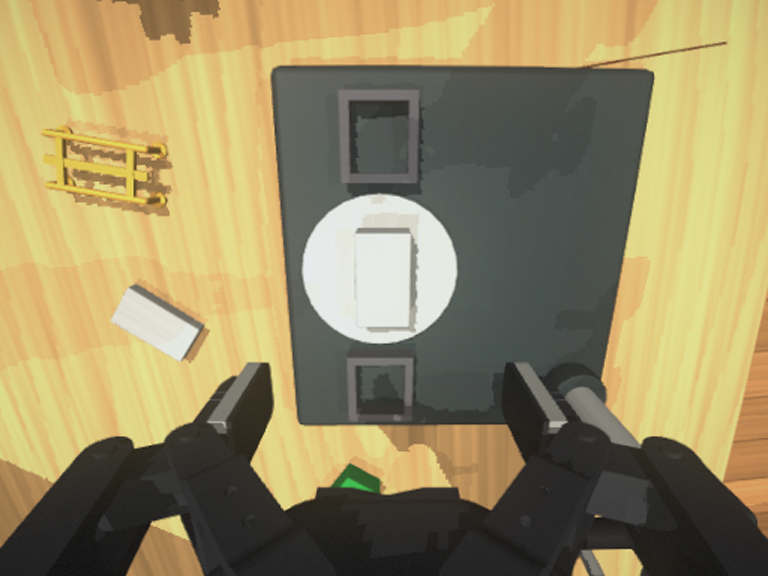

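View pics/t16.png

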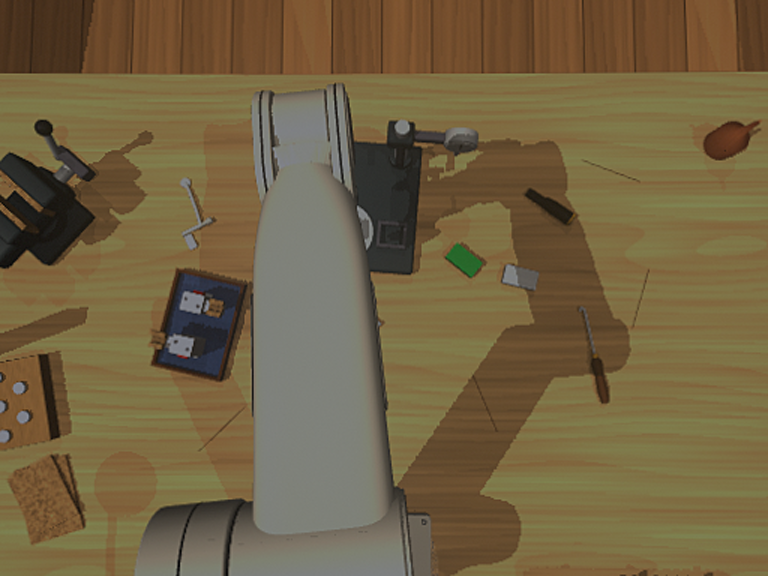

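```bash
python3 - <<'E'
from h import *
st()
go([.541,-.270,.18],-14)
E
```

```text
t 25.82 pos [625.4  64.6 154.6] jawyaw -4.54 xdown [-8.e-04 -1.e-04 -1.e+00] F [ 0.6 -0.3 -0.3] w 85.6 q [ 0.1   0.53  0.26  1.3  -0.    1.75]
yaw-14.0 shift [ -25.3 -340.3  -57.7] rot [ 9.46 -0.04  0.01] rows>= 8.3
yaw+166.0 shift [ -25.3 -340.3  -57.7] rot [-1.7054e+02 -2.0000e-02 -6.0000e-02] rows>= 23.8
```

>>> carry_out(xyz=[[-20,-20,-3],[-25,-60,-10],[-25,-100,-17],[-25,-140,-24],[-25,-180,-31],[-25,-220,-37],[-25,-260,-44],[-25,-300,-51]], delta_rot=[[1,0,0],[2,0,0],[3,0,0],[4,0,0],[5,0,0],[6,0,0],[7,0,0],[9,0,0]], gripper=[0,0,0,0,0,0,0,0])

```text
time_s: 26.48
position: [0.5493, -0.2316, 0.1778]
eef_rot: [0.701, 0.084, 0.704, -0.083]
contact_force: [0.7, -0.3, -0.6]
width: 0.0854
```

>>> carry_out(xyz=[[0,-35,-6],[0,-35,-6],[0,-35,-6],[0,-35,-6]], delta_rot=[[0.5,0,0],[0.5,0,0],[0.5,0,0],[0.5,0,0]], gripper=[0,0,0,0])

```text
time_s: 26.82
position: [0.5363, -0.2624, 0.1784]
eef_rot: [0.701, 0.087, 0.703, -0.086]
contact_force: [0.2, -1.0, -0.2]
width: 0.0855
```

```bash
python3 - <<'E'
from h import *
st()
im=grab('wrist');save(im,'w17.png',sc=1.5);st()
w=cloud(im);p=im['pixels'].astype(int)
near=(np.abs(w[...,0]-.541)<.07)&(np.abs(w[...,1]+.27)<.06)
rect(w,near,.012,.035,'b20')
go([.541,-.270,-.005],-14)
E
```

```text
t 26.82 pos [ 536.3 -262.4  178.4] jawyaw -14.07 xdown [-0.0028  0.002  -1.    ] F [ 0.2 -1.  -0.2] w 85.5 q [-0.46  0.46  0.2   1.32  0.    1.36]
t 26.87 pos [ 536.8 -261.8  178.8] jawyaw -13.99 xdown [-0.0022  0.0016 -1.    ] F [-0.2  0.6  0. ] w 85.3 q [-0.45  0.46  0.2   1.32  0.    1.36]
b20 c 538.8 -268.1 size 63.6 35.7 longyaw 76.6 z 0.0209 n 1558 px [261. 178.]
yaw-14.0 shift [183.8  -7.1   6.5] rot [ 0.01 -0.14 -0.06] rows>= 4.4
yaw+166.0 shift [183.8  -7.1   6.5] rot [-1.7999e+02  9.0000e-02 -2.3000e-01] rows>= 25.1
```

View pics/w17.png

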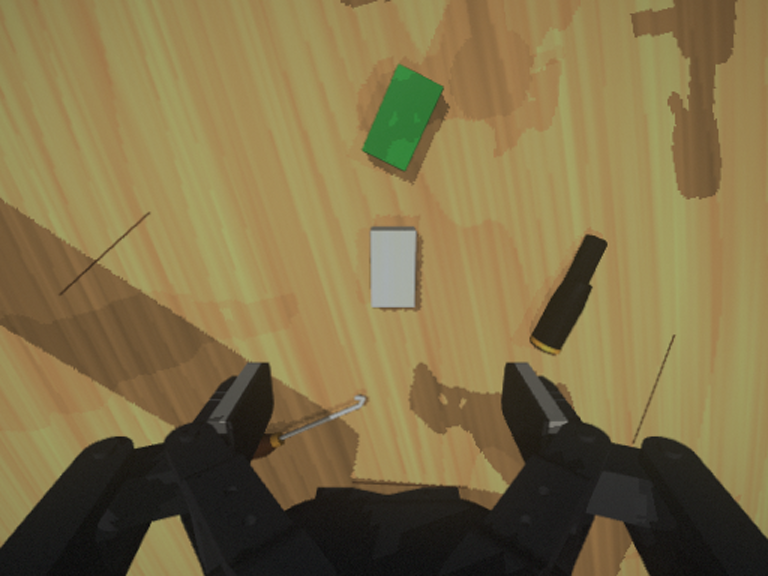

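>>> carry_out(xyz=[[20,-6.3,4.4],[60,-6.3,4.4],[100,-6.3,4.4],[135,-6.3,4.4],[165,-6.3,4.4],[180,-6.3,4.4],[186.5,-6.3,4.4],[186.5,-6.3,4.4]], delta_rot=[[-0.6,0,0],[-0.6,0,0],[-0.6,0,0],[-0.6,0,0],[-0.6,0,0],[-0.6,0,0],[-0.6,0,0],[-0.6,0,0]], gripper=[0,0,0,0,0,0,0,0])

```text
time_s: 27.53
position: [0.539, -0.2677, -0.0085]
eef_rot: [0.701, 0.082, 0.704, -0.081]
contact_force: [0.2, -0.2, 0.7]
width: 0.0854
```

>>> carry_out(xyz=[[0,0,0],[0,0,0],[0,0,0],[0,0,0],[0,0,0],[0,0,0],[0,0,0],[0,0,0]], delta_rot=[[0,0,0],[0,0,0],[0,0,0],[0,0,0],[0,0,0],[0,0,0],[0,0,0],[0,0,0]], gripper=[255,255,255,255,255,255,255,255], squeeze=60)

```text
time_s: 28.2
position: [0.5409, -0.2707, -0.0045]
eef_rot: [0.703, 0.083, 0.701, -0.083]
contact_force: [-0.8, -0.1, 6.3]
width: 0.0345
```

```bash
python3 - <<'E'
from h import *
st()
E
```

```text
t 28.2 pos [ 540.9 -270.7   -4.5] jawyaw -13.45 xdown [ 0.0027 -0.0011 -1.    ] F [-0.8 -0.1  6.3] w 34.5 q [-0.46  0.63 -0.03  0.91  0.    1.34]
```

>>> carry_out(xyz=[[-3,0,0],[-15,0,0],[-40,0,0],[-75,0,0],[-110,0,0],[-145,0,0],[-155,0,0],[-155,0,0]], delta_rot=[[0,0,0],[0,0,0],[0,0,0],[0,0,0],[0,0,0],[0,0,0],[0,0,0],[0,0,0]], gripper=[255,255,255,255,255,255,255,255])

```text
time_s: 28.87
position: [0.542, -0.2713, 0.1523]
eef_rot: [0.705, 0.082, 0.7, -0.084]
contact_force: [0.1, -0.6, -3.9]
width: 0.0346
```

```bash
python3 - <<'E'
from h import *
st()
go([.6243,.0458,.15],-4.6)
E
```

```text
t 28.87 pos [ 542.  -271.3  152.3] jawyaw -13.45 xdown [ 0.0067 -0.0033 -1.    ] F [ 0.1 -0.6 -3.9] w 34.6 q [-0.46  0.48  0.17  1.25  0.    1.34]
yaw-4.6 shift [  1.8 327.5   6.2] rot [-8.85  0.41  0.13] rows>= 7.9
yaw+175.4 shift [  1.8 327.5   6.2] rot [171.15   0.19  -0.61] rows>= 23.9
```

>>> carry_out(xyz=[[0,10,0],[0,30,0],[0,60,1],[0,95,2],[0,130,2.5],[0,165,3],[0,195,3.5],[0,225,4]], delta_rot=[[-0.3,0,0],[-0.8,0,0],[-1.6,0,0],[-2.6,0,0],[-3.5,0,0],[-4.5,0,0],[-5.3,0,0],[-6.1,0,0]], gripper=[255,255,255,255,255,255,255,255])

```text
time_s: 29.53
position: [0.5937, -0.0495, 0.1445]
eef_rot: [0.703, 0.045, 0.708, -0.044]
contact_force: [0.0, 0.9, -3.5]
width: 0.0345
```

>>> carry_out(xyz=[[0,30,0.5],[0,60,1],[0,85,1.5],[0,97,2],[0,97,2],[0,97,2],[0,97,2]], delta_rot=[[-0.8,0,0],[-1.6,0,0],[-2.3,0,0],[-2.75,0,0],[-2.75,0,0],[-2.75,0,0],[-2.75,0,0]], gripper=[255,255,255,255,255,255,255])

```text
time_s: 30.12
position: [0.6092, 0.043, 0.1468]
eef_rot: [0.705, 0.028, 0.708, -0.029]
contact_force: [0.2, 0.1, -3.4]
width: 0.0345
```

```bash
cat >> h.py <<'E'
def held(im,up0=.01,up1=.04):
    """block held, in tool frame"""
    i=dict(im);i['c2w']=np.array(im['mount']);h=cloud(i)
    q=np.dstack([h[...,1],h[...,2],-h[...,0]])
    rect(q,(np.abs(h[...,1])<.08)&(np.abs(h[...,2])<.0172),up0,up1,'held(y,z,up)')
E
python3 - <<'E'
from h import *
st()
im=grab('wrist');save(im,'w18.png',sc=1.5);st()
held(im)
w=cloud(im);x,y=w[...,0],w[...,1]
rect(w,(abs(x-.625)<.08)&(abs(y-.065)<.08),.053,.068,'b24 visible')
go([.6243,.0458,.06],-4.6)
E
```

```text
t 30.12 pos [609.2  43.  146.8] jawyaw -4.63 xdown [-3.7e-03 -9.0e-04 -1.0e+00] F [ 0.2  0.1 -3.4] w 34.5 q [ 0.07  0.5   0.19  1.26 -0.    1.72]
t 30.17 pos [609.6  42.6 147.4] jawyaw -4.67 xdown [-2.6e-03 -7.0e-04 -1.0e+00] F [-0.1 -0.7 -2.9] w 34.6 q [ 0.07  0.5   0.19  1.26 -0.    1.72]
held(y,z,up) c 2.0 -0.0 size 64.8 34.4 longyaw 0.0 z 0.0249 n 7253 px [257. 246.]
b24 visible c 626.5 69.0 size 62.1 35.6 longyaw 85.2 z 0.0608 n 2350 px [275. 159.]
yaw-4.6 shift [87.3  4.5 14.7] rot [-0.07 -0.15  0.05] rows>= 2.1
yaw+175.4 shift [87.3  4.5 14.7] rot [1.7993e+02 8.0000e-02 2.3000e-01] rows>= 25.1
```

View pics/w18.png

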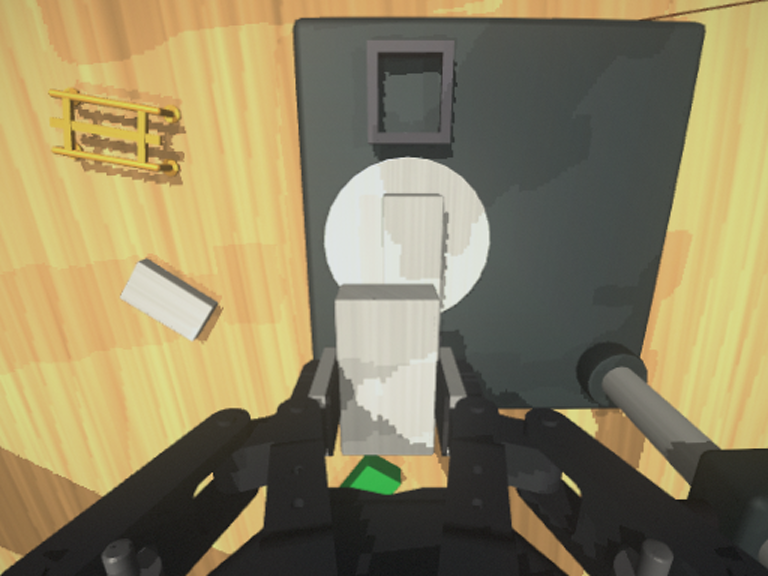

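>>> carry_out(xyz=[[5,3,8],[15,3,14.5],[40,3,14.5],[65,3,14.5],[82,3,14.5],[84,3,14.5],[84,3,14.5],[84,3,14.5]], delta_rot=[[0,0,0],[0,0,0],[0,0,0],[0,0,0],[0,0,0],[0,0,0],[0,0,0],[0,0,0]], gripper=[255,255,255,255,255,255,255,255])

```text
time_s: 30.83
position: [0.6261, 0.0452, 0.0651]
eef_rot: [0.707, 0.029, 0.706, -0.029]
contact_force: [0.5, 0.6, -3.1]
width: 0.0346
```

```bash
python3 - <<'E'
from h import *
st()
im=grab('wrist');save(im,'w19.png',sc=1.5);st()
w=cloud(im);x,y=w[...,0],w[...,1]
rect(w,(abs(x-.625)<.08)&(abs(y-.065)<.08),.053,.0665,'b24 visible')
rect(w,(abs(x-.625)<.08)&(abs(y-.055)<.08),.075,.1,'b20 held')
E
```

```text
t 30.83 pos [626.1  45.2  65.1] jawyaw -4.63 xdown [ 0.0011  0.     -1.    ] F [ 0.5  0.6 -3.1] w 34.6 q [ 0.07  0.59  0.12  1.09 -0.    1.72]
t 30.88 pos [626.7  45.3  66. ] jawyaw -4.62 xdown [ 2.8e-03  2.0e-04 -1.0e+00] F [ 0.9 -0.1 -2.9] w 34.3 q [ 0.07  0.59  0.12  1.09 -0.    1.72]
b24 visible c 627.8 87.8 size 36.0 24.9 longyaw -4.4 z 0.0608 n 2461 px [254. 168.]
b20 held c 626.6 47.2 size 64.6 61.5 longyaw 85.4 z 0.0901 n 8268 px [258. 246.]
```

View pics/w19.png

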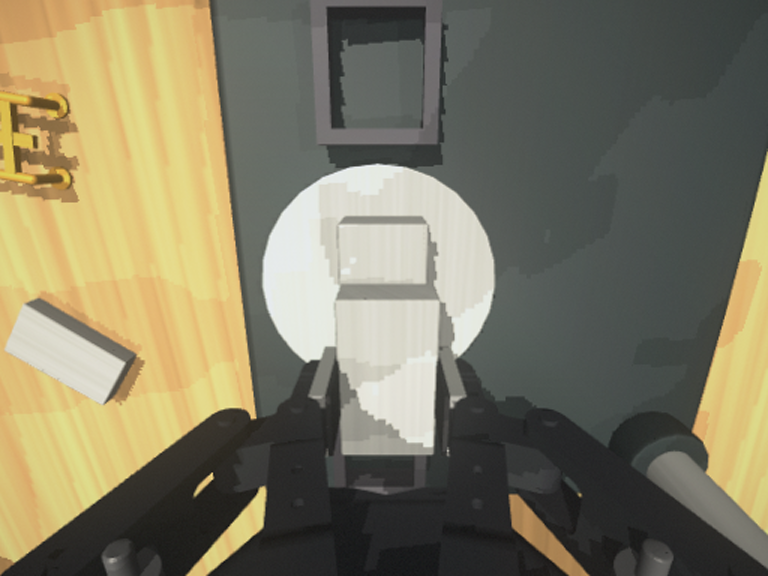

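>>> carry_out(xyz=[[2,0,-1],[4,0,-2],[6,0,-2],[7.5,0,-2],[9,0,-2],[9,0,-2]], delta_rot=[[0,0,0],[0,0,0],[0,0,0],[0,0,0],[0,0,0],[0,0,0]], gripper=[255,255,255,255,255,255])

```text
time_s: 31.38
position: [0.6232, 0.0458, 0.0557]
eef_rot: [0.707, 0.028, 0.706, -0.028]
contact_force: [-0.1, -0.3, -3.7]
width: 0.0343
```

>>> carry_out(xyz=[[0.5,0,0],[1,0,0],[1.5,0,0],[1.5,0,0]], delta_rot=[[0,0,0],[0,0,0],[0,0,0],[0,0,0]], gripper=[255,255,255,255])

```text
time_s: 31.72
position: [0.6233, 0.0458, 0.0555]
eef_rot: [0.707, 0.028, 0.706, -0.028]
contact_force: [-3.3, -0.4, 3.9]
width: 0.0346
```

```bash
python3 - <<'E'
from h import *
st()
im=grab('wrist');save(im,'w20.png',sc=1.5);st()
w=cloud(im);x,y=w[...,0],w[...,1]
rect(w,(abs(x-.625)<.08)&(abs(y-.065)<.08),.053,.0665,'b24 visible')
T=pose(robot.read_state());h=(np.dstack([w,np.ones(w.shape[:2])])@np.linalg.inv(T).T)[...,:3]
q=np.dstack([h[...,1],h[...,2],w[...,2]])
rect(q,(abs(x-.625)<.08)&(abs(y-.065)<.08),.053,.0665,'b24 tool')
rect(q,(abs(x-.625)<.08)&(abs(y-.065)<.08)&(abs(h[...,2])<.017),.075,.09,'b20 tool')
E
```

```text
t 31.72 pos [623.3  45.8  55.5] jawyaw -4.59 xdown [ 8.e-04  1.e-04 -1.e+00] F [-3.3 -0.4  3.9] w 34.6 q [0.07 0.6  0.1  1.07 0.   1.72]
t 31.77 pos [623.3  45.8  55.5] jawyaw -4.59 xdown [ 9.e-04  1.e-04 -1.e+00] F [-3.   0.2  5.6] w 34.8 q [0.07 0.6  0.1  1.07 0.   1.72]
b24 visible c 628.2 89.3 size 36.5 23.5 longyaw -8.1 z 0.0609 n 2608 px [259. 171.]
b24 tool c 43.8 1.4 size 36.5 23.5 longyaw -86.5 z 0.0609 n 2608 px [259. 171.]
b20 tool c 1.8 -0.0 size 65.0 34.0 longyaw -0.0 z 0.0808 n 6814 px [257. 249.]
```

View pics/w20.png

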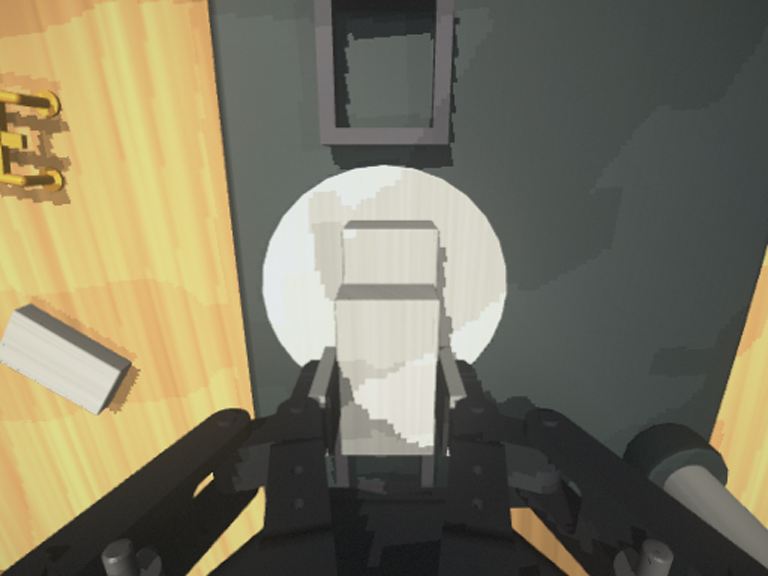

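```bash
cat >> h.py <<'E'
def edges(im,z0,z1,ylo,yhi,zlim=.03,lab=''):
    """fit side/far edges of surface at height z0..z1 in tool (y,z) frame"""
    w=cloud(im);T=pose(im['s']);h=(np.dstack([w,np.ones(w.shape[:2])])@np.linalg.inv(T).T)[...,:3]*1000
    m=(w[...,2]>z0)&(w[...,2]<z1)&(abs(h[...,2])<zlim*1000)&(h[...,1]>ylo)&(h[...,1]<yhi)
    q=h[m];ys=np.arange(ylo,yhi,1.5);L=[];Rr=[];C=[]
    for a in ys:
        s=q[(q[:,1]>=a)&(q[:,1]<a+1.5)]
        if len(s)>15: L.append(np.percentile(s[:,2],1));Rr.append(np.percentile(s[:,2],99));C.append(a+.75)
    if len(C)>3:
        l=np.polyfit(C,L,1);r=np.polyfit(C,Rr,1)
        print(lab,'y range',C[0],C[-1],'mid z at ymid',round((np.polyval(l,np.mean(C))+np.polyval(r,np.mean(C)))/2,2),'width',round(np.mean(Rr)-np.mean(L),1),'side angles deg',np.degrees(np.arctan([l[0],r[0]])).round(1))
    far=[]
    zs=np.arange(-15,15,1.5)
    for a in zs:
        s=q[(q[:,2]>=a)&(q[:,2]<a+1.5)]
        far.append(np.percentile(s[:,1],99.5) if len(s)>10 else np.nan)
    far=np.array(far);ok=~np.isnan(far)
    if ok.sum()>3:
        f=np.polyfit(zs[ok]+.75,far[ok],1);print(lab,'far edge y',round(np.polyval(f,0),1),'angle',np.degrees(np.arctan(f[0])).round(1))
E
python3 - <<'E'
from h import *
im=grab('wrist');st()
edges(im,.053,.0665,34,62,lab='b24');edges(im,.076,.086,-30,50,lab='b20')
E
```

```text
t 31.82 pos [623.3  45.8  55.5] jawyaw -4.59 xdown [ 8.e-04  1.e-04 -1.e+00] F [-4.  -0.4  6.8] w 34.3 q [0.07 0.6  0.1  1.07 0.   1.72]
b24 y range 34.75 54.25 mid z at ymid 1.15 width 34.8 side angles deg [ 1.3 -0.2]
b24 far edge y 54.5 angle -0.1
b20 y range -29.25 33.75 mid z at ymid 0.17 width 35.7 side angles deg [-1.3  0.7]
b20 far edge y 33.9 angle -0.1
```

>>> carry_out(xyz=[[-0.4,1,0.2],[-0.4,3,0.3],[-0.4,5,0.5],[-0.4,7,0.7],[-0.4,9,0.8],[-0.4,11,1],[-0.4,12,1],[-0.4,12,1]], delta_rot=[[0,0,0],[0,0,0],[0,0,0],[0,0,0],[0,0,0],[0,0,0],[0,0,0],[0,0,0]], gripper=[255,255,255,255,255,255,255,255])

```text
time_s: 32.48
position: [0.6265, 0.0572, 0.0555]
eef_rot: [0.708, 0.028, 0.706, -0.029]
contact_force: [-0.5, -3.9, 5.3]
width: 0.0346
```

```bash
python3 - <<'E'
from h import *
im=grab('wrist');save(im,'w21.png',sc=1.5);st()
edges(im,.053,.0665,34,62,lab='b24');edges(im,.076,.086,-30,50,lab='b20')
E
```

```text
t 32.53 pos [626.5  57.2  55.5] jawyaw -4.61 xdown [ 0.0028 -0.001  -1.    ] F [ 0.1 -3.4  5.1] w 34.9 q [ 0.09  0.6   0.11  1.07 -0.    1.74]
b24 y range 34.75 42.25 mid z at ymid -1.24 width 34.8 side angles deg [-0.7 -0.4]
b24 far edge y 42.9 angle 0.0
b20 y range -29.25 33.75 mid z at ymid 0.2 width 35.6 side angles deg [-1.3  0.7]
b20 far edge y 33.9 angle 0.2
```

View pics/w21.png

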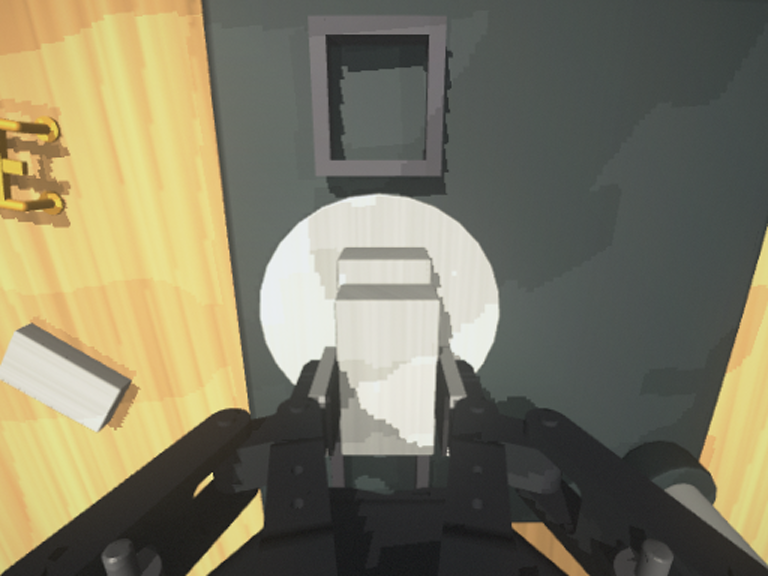

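>>> carry_out(xyz=[[0,1.5,-0.2],[0,3,-0.4],[0,4.5,-0.6],[0,6,-0.8],[0,7.5,-1],[0,9,-1.2],[0,9,-1.2],[0,9,-1.2]], delta_rot=[[0,0,0],[0,0,0],[0,0,0],[0,0,0],[0,0,0],[0,0,0],[0,0,0],[0,0,0]], gripper=[255,255,255,255,255,255,255,255])

```text
time_s: 33.2
position: [0.6262, 0.0664, 0.0555]
eef_rot: [0.708, 0.028, 0.705, -0.029]
contact_force: [-0.7, -3.2, 5.2]
width: 0.0344
```

```bash
python3 - <<'E'
from h import *
im=grab('wrist');save(im,'w22.png',sc=1.5);st()
edges(im,.053,.0665,20,62,lab='b24');edges(im,.076,.086,-30,50,lab='b20')
E
```

```text
t 33.25 pos [626.2  66.4  55.5] jawyaw -4.61 xdown [ 3.2e-03 -7.0e-04 -1.0e+00] F [-0.4 -3.7  5.6] w 34.6 q [ 0.11  0.6   0.11  1.07 -0.    1.76]
b24 far edge y 34.0 angle -0.1
b20 y range -29.25 33.75 mid z at ymid 0.18 width 35.6 side angles deg [-1.4  0.5]
b20 far edge y 33.9 angle 0.1
```

View pics/w22.png

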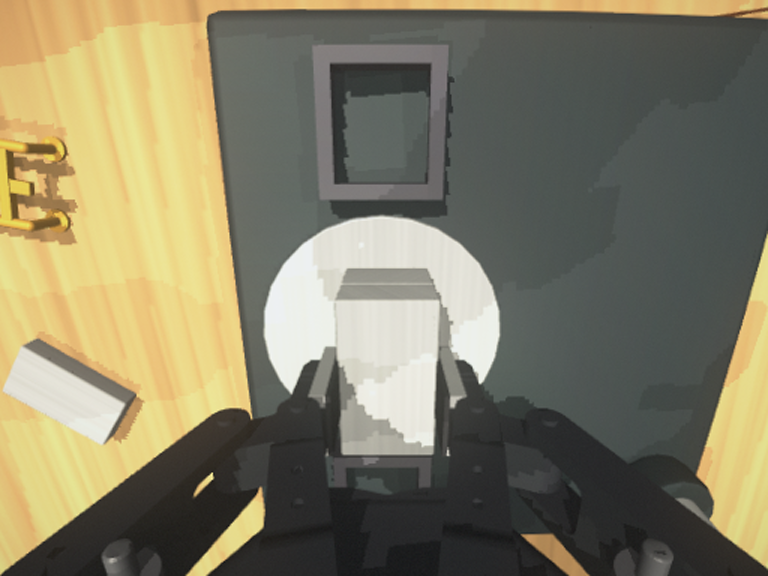

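>>> carry_out(xyz=[[-0.4,-0.3,0],[-0.4,-0.3,0],[-0.4,-0.3,0],[-0.4,-0.3,0],[-0.4,-0.3,0],[-0.4,-0.3,0],[-0.4,-0.3,0],[-0.4,-0.3,0]], delta_rot=[[0,0,0],[0,0,0],[0,0,0],[0,0,0],[0,0,0],[0,0,0],[0,0,0],[0,0,0]], gripper=[255,255,190,150,110,60,0,0])

```text
time_s: 33.92
position: [0.6237, 0.0668, 0.0542]
eef_rot: [0.706, 0.028, 0.707, -0.028]
contact_force: [-0.3, -0.4, 0.0]
width: 0.0817
```

>>> carry_out(xyz=[[-5,0,0],[-30,0,0],[-65,0,0],[-100,0,0],[-115,0,0],[-115,0,0],[-115,0,0]], delta_rot=[[0,0,0],[0,0,0],[0,0,0],[0,0,0],[0,0,0],[0,0,0],[0,0,0]], gripper=[0,0,0,0,0,0,0])

```text
time_s: 34.5
position: [0.6254, 0.0666, 0.1717]
eef_rot: [0.708, 0.029, 0.705, -0.028]
contact_force: [-0.4, -0.9, -2.0]
width: 0.0853
```

```bash
python3 - <<'E'
from h import *
im=grab('wrist');save(im,'w23.png',sc=1.5);st()
w=cloud(im);p=im['pixels'].astype(int);x,y=w[...,0],w[...,1]
rect(w,(abs(x-.625)<.08)&(abs(y-.065)<.08),.074,.09,'top b20')
rect(w,(abs(x-.625)<.08)&(abs(y-.065)<.08),.05,.09,'stack')
rect(w,(abs(x-.625)<.07)&(abs(y-.065)<.07)&(p.min(-1)>90),.033,.042,'anvil')
gray=(p.max(-1)-p.min(-1)<45)&(p.min(-1)>90)
rect(w,gray&(x<.55),.005,.03,'b12')
go([.438,.030,.16],49.8)
E
```

```text
t 34.55 pos [624.3  66.4 169.8] jawyaw -4.59 xdown [-4.e-04  1.e-04 -1.e+00] F [-0.8  0.5 -0.5] w 85.5 q [0.11 0.52 0.28 1.33 0.   1.76]
top b20 c 625.6 68.6 size 64.0 35.9 longyaw 85.4 z 0.0809 n 2437 px [257. 189.]
stack c 625.6 68.6 size 64.1 35.9 longyaw 85.4 z 0.0799 n 2576 px [257. 187.]
anvil c 623.6 67.2 size 109.0 108.4 longyaw -48.6 z 0.037 n 4753 px [255. 172.]
b12 c 438.0 32.1 size 63.6 36.5 longyaw -39.9 z 0.0124 n 1412 px [113. 212.]
yaw+49.8 shift [   9.9  -51.2 -182.8] rot [-5.439e+01 -2.000e-02 -2.000e-02] rows>= 7.6
yaw+229.8 shift [   9.9  -51.2 -182.8] rot [ 1.2561e+02 -2.0000e-02  2.0000e-02] rows>= 17.5
```

View pics/w23.png

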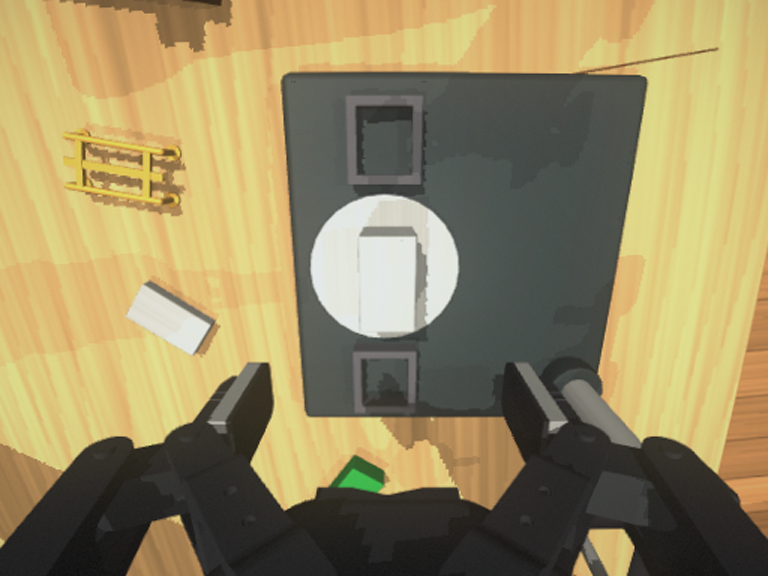

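>>> carry_out(xyz=[[0,-6,-23],[0,-13,-46],[5,-20,-70],[10,-26,-95],[10,-33,-120],[10,-40,-145],[10,-48,-170],[10,-51,-183]], delta_rot=[[-6.5,0,0],[-13,0,0],[-20,0,0],[-27,0,0],[-34,0,0],[-41,0,0],[-48,0,0],[-54.5,0,0]], gripper=[0,0,0,0,0,0,0,0])

```text
time_s: 35.22
position: [0.4332, 0.0295, 0.1578]
eef_rot: [0.638, -0.299, 0.643, 0.301]
contact_force: [-0.3, 1.0, -0.2]
width: 0.0856
```

>>> carry_out(xyz=[[0,0,0],[0,0,0],[0,0,0]], delta_rot=[[0,0,0],[0,0,0],[0,0,0]], gripper=[0,0,0])

```text
time_s: 35.47
position: [0.4385, 0.0303, 0.1594]
eef_rot: [0.641, -0.298, 0.642, 0.298]
contact_force: [0.0, 1.0, 0.4]
width: 0.0859
```

```bash
python3 - <<'E'
from h import *
st()
im=grab('wrist');save(im,'w24.png',sc=1.5);st()
w=cloud(im);p=im['pixels'].astype(int)
near=(np.abs(w[...,0]-.438)<.06)&(np.abs(w[...,1]-.03)<.06)
rect(w,near,.007,.03,'b12')
go([.438,.031,-.01],50)
E
```

```text
t 35.47 pos [438.5  30.3 159.4] jawyaw 49.81 xdown [-6.e-04  0.e+00 -1.e+00] F [0.  1.  0.4] w 85.9 q [ 0.07  0.16 -0.26  1.14  0.    0.77]
t 35.52 pos [438.9  30.3 159.5] jawyaw 49.83 xdown [-3.e-04  0.e+00 -1.e+00] F [ 0.9  0.6 -0.3] w 85.7 q [ 0.07  0.16 -0.26  1.14  0.    0.77]
b12 c 437.1 31.1 size 64.1 35.7 longyaw -39.7 z 0.0129 n 1707 px [258. 175.]
yaw+50.0 shift [169.5   1.   -0. ] rot [-0.17 -0.01 -0.02] rows>= 4.1
yaw+230.0 shift [169.5   1.   -0. ] rot [ 1.7983e+02 -3.0000e-02  2.0000e-02] rows>= 25.1
```

View pics/w24.png

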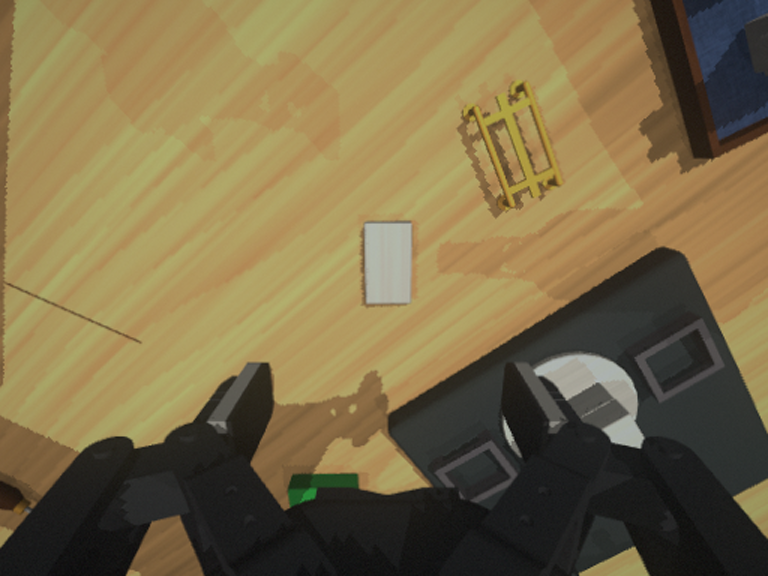

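>>> carry_out(xyz=[[20,1.4,0],[60,1.4,0],[100,1.4,0],[135,1.4,0],[155,1.4,0],[164,1.4,0],[168.5,1.4,0],[168.5,1.4,0]], delta_rot=[[-0.3,0,0],[-0.3,0,0],[-0.3,0,0],[-0.3,0,0],[-0.3,0,0],[-0.3,0,0],[-0.3,0,0],[-0.3,0,0]], gripper=[0,0,0,0,0,0,0,0])

```text
time_s: 36.18
position: [0.4375, 0.0312, -0.009]
eef_rot: [0.64, -0.3, 0.641, 0.3]
contact_force: [-0.8, 0.3, -0.1]
width: 0.0853
```

>>> carry_out(xyz=[[0,0,0],[0,0,0],[0,0,0],[0,0,0],[0,0,0],[0,0,0],[0,0,0],[0,0,0]], delta_rot=[[0,0,0],[0,0,0],[0,0,0],[0,0,0],[0,0,0],[0,0,0],[0,0,0],[0,0,0]], gripper=[255,255,255,255,255,255,255,255], squeeze=60)

```text
time_s: 36.85
position: [0.4384, 0.0312, -0.0071]
eef_rot: [0.641, -0.3, 0.639, 0.3]
contact_force: [-0.3, -0.6, 4.9]
width: 0.0343
```

```bash
python3 - <<'E'
from h import *
im=grab('wrist');save(im,'w25.png',sc=1.5);st()
held(im,.0,.04)
E
```

```text
t 36.9 pos [438.3  31.2  -7.1] jawyaw 50.21 xdown [ 3.e-03  3.e-04 -1.e+00] F [-0.8  0.1  5.3] w 34.4 q [ 0.07  0.37 -0.5   0.7   0.    0.77]
held(y,z,up) c 6.5 0.0 size 147.0 34.4 longyaw 0.0 z 0.014 n 14024 px [258. 212.]
```

View pics/w25.png

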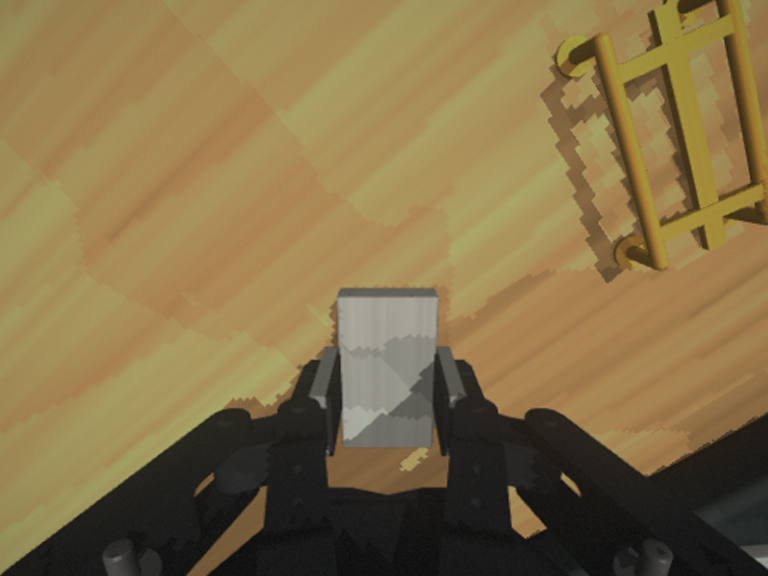

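>>> carry_out(xyz=[[-3,0,0],[-15,0,0],[-40,0,0],[-75,0,0],[-110,0,0],[-145,0,0],[-165,0,0],[-165,0,0]], delta_rot=[[0,0,0],[0,0,0],[0,0,0],[0,0,0],[0,0,0],[0,0,0],[0,0,0],[0,0,0]], gripper=[255,255,255,255,255,255,255,255])

```text
time_s: 37.57
position: [0.4403, 0.0313, 0.1616]
eef_rot: [0.644, -0.301, 0.637, 0.299]
contact_force: [0.7, 0.5, -1.6]
width: 0.034
```

```bash
python3 - <<'E'
from h import *
st()
go([.6239,.0458,.15],-4.6)
E
```

```text
t 37.57 pos [440.3  31.3 161.6] jawyaw 50.2 xdown [ 9.8e-03  7.0e-04 -1.0e+00] F [ 0.7  0.5 -1.6] w 34.0 q [ 0.07  0.16 -0.27  1.14 -0.    0.77]
yaw-4.6 shift [  13.4 -131.7  128.6] rot [54.8   0.55  0.19] rows>= 7.7
yaw+175.4 shift [  13.4 -131.7  128.6] rot [-125.2    -0.23    0.66] rows>= 17.5
```

>>> carry_out(xyz=[[0,-8,8],[0,-24,23],[0,-42,41],[0,-60,58],[0,-78,76],[5,-96,94],[10,-115,112],[11,-131,128]], delta_rot=[[4,0,0],[11,0,0],[18,0,0],[25,0,0],[32,0,0],[39,0,0],[46,0,0],[53,0,0]], gripper=[255,255,255,255,255,255,255,255])

```text
time_s: 38.23
position: [0.6195, 0.0455, 0.1425]
eef_rot: [0.705, 0.019, 0.708, -0.02]
contact_force: [0.1, -1.0, -2.0]
width: 0.0343
```

>>> carry_out(xyz=[[0,0,0],[0,0,0],[0,0,0]], delta_rot=[[1.8,0,0],[1.8,0,0],[1.8,0,0]], gripper=[255,255,255])

```text
time_s: 38.48
position: [0.6183, 0.0455, 0.1435]
eef_rot: [0.705, 0.028, 0.708, -0.028]
contact_force: [0.1, 0.1, -3.1]
width: 0.034
```

```bash
python3 - <<'E'
from h import *
st()
im=grab('wrist');save(im,'w26.png',sc=1.5);st()
held(im,.01,.03)
edges(im,.074,.087,30,90,lab='b20')
go([.6239,.0458,.085],-4.6)
E
```

```text
t 38.48 pos [618.3  45.5 143.5] jawyaw -4.53 xdown [-4.e-03 -3.e-04 -1.e+00] F [ 0.1  0.1 -3.1] w 34.0 q [ 0.07  0.52  0.21  1.27 -0.    1.72]
t 38.53 pos [618.3  45.5 144.2] jawyaw -4.54 xdown [-3.1e-03 -2.0e-04 -1.0e+00] F [ 0.   0.  -1.8] w 34.2 q [ 0.07  0.52  0.21  1.27 -0.    1.72]
held(y,z,up) c 1.4 0.0 size 64.5 34.4 longyaw 0.0 z 0.0198 n 6601 px [257. 244.]
b20 y range 30.75 56.25 mid z at ymid 5.83 width 34.6 side angles deg [ 1.1 -0.6]
b20 far edge y 55.5 angle -0.0
yaw-4.6 shift [59.1  0.8  5.7] rot [ 0.06 -0.17  0.03] rows>= 1.4
yaw+175.4 shift [59.1  0.8  5.7] rot [-1.7994e+02 -4.0000e-02 -2.7000e-01] rows>= 25.1
```

View pics/w26.png

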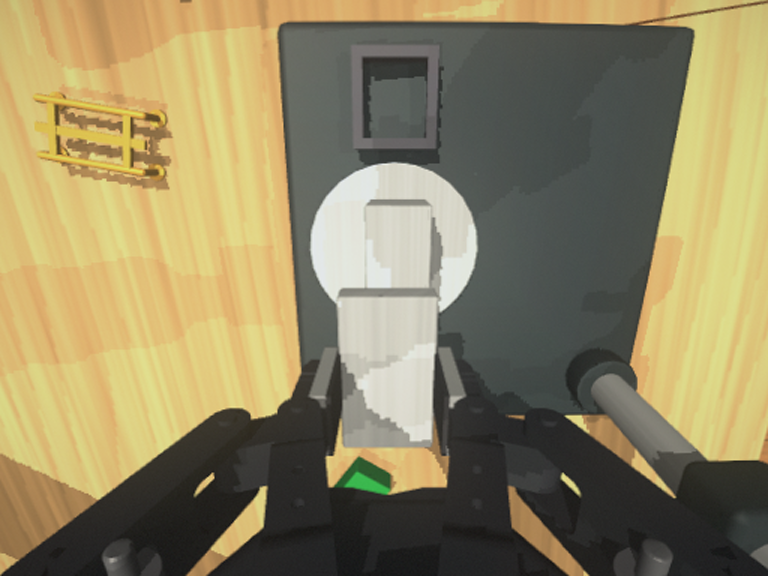

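>>> carry_out(xyz=[[10,0,3],[25,0,5.7],[45,0,5.7],[60,0,5.7],[63,0,5.7],[63,0,5.7],[63,0,5.7]], delta_rot=[[0,0,0],[0,0,0],[0,0,0],[0,0,0],[0,0,0],[0,0,0],[0,0,0]], gripper=[255,255,255,255,255,255,255])

```text
time_s: 39.12
position: [0.6254, 0.0451, 0.083]
eef_rot: [0.707, 0.028, 0.706, -0.028]
contact_force: [0.1, 0.0, -1.3]
width: 0.034
```

```bash
python3 - <<'E'
from h import *
st()
im=grab('wrist');save(im,'w27.png',sc=1.5);st()
held(im,.01,.03)
edges(im,.074,.087,30,90,lab='b20')
E
```

```text
t 39.12 pos [625.4  45.1  83. ] jawyaw -4.58 xdown [ 4.e-04 -0.e+00 -1.e+00] F [ 0.1  0.  -1.3] w 34.0 q [ 0.07  0.58  0.14  1.13 -0.    1.72]
t 39.17 pos [626.   45.2  83.7] jawyaw -4.58 xdown [ 2.e-03  1.e-04 -1.e+00] F [ 0.6  0.3 -1.3] w 34.5 q [ 0.07  0.58  0.14  1.13 -0.    1.72]
held(y,z,up) c 1.5 -0.0 size 64.1 34.4 longyaw -0.0 z 0.0197 n 6591 px [257. 244.]
b20 y range 30.75 54.75 mid z at ymid -1.45 width 34.9 side angles deg [ 0.1 -0.2]
b20 far edge y 55.4 angle -0.0
```

View pics/w27.png

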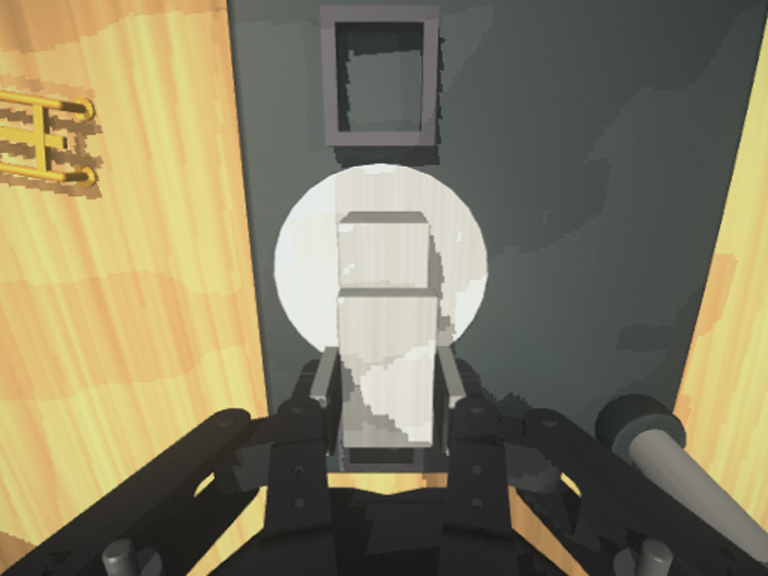

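>>> carry_out(xyz=[[2,0,-0.5],[4,0,-0.8],[6,0,-0.8],[8,0,-0.8],[9,0,-0.8],[9,0,-0.8]], delta_rot=[[0,0,0],[0,0,0],[0,0,0],[0,0,0],[0,0,0],[0,0,0]], gripper=[255,255,255,255,255,255])

```text
time_s: 39.67
position: [0.6243, 0.0452, 0.0731]
eef_rot: [0.706, 0.028, 0.707, -0.028]
contact_force: [0.6, -0.5, -1.2]
width: 0.0344
```

>>> carry_out(xyz=[[0.5,0,0],[1,0,0],[1.5,0,0],[1.5,0,0]], delta_rot=[[0,0,0],[0,0,0],[0,0,0],[0,0,0]], gripper=[255,255,255,255])

```text
time_s: 40.0
position: [0.6246, 0.0452, 0.073]
eef_rot: [0.707, 0.028, 0.706, -0.028]
contact_force: [-2.0, 0.3, 3.9]
width: 0.0345
```

```bash
python3 - <<'E'
from h import *
st()
im=grab('wrist');save(im,'w28.png',sc=1.5);st()
held(im,.01,.03)
edges(im,.074,.0865,34,90,lab='b20')
E
```

```text
t 40.0 pos [624.6  45.2  73. ] jawyaw -4.59 xdown [ 6.e-04 -0.e+00 -1.e+00] F [-2.   0.3  3.9] w 34.5 q [ 0.07  0.58  0.12  1.11 -0.    1.72]
t 40.05 pos [624.6  45.2  72.9] jawyaw -4.59 xdown [ 6.e-04 -0.e+00 -1.e+00] F [-4.2 -0.5  5.4] w 34.2 q [ 0.07  0.58  0.12  1.11 -0.    1.72]
held(y,z,up) c 1.5 0.0 size 63.8 34.4 longyaw 0.0 z 0.0198 n 6594 px [257. 244.]
b20 y range 34.75 55.75 mid z at ymid -0.54 width 34.9 side angles deg [ 0.4 -0.6]
b20 far edge y 55.5 angle 0.1
```

View pics/w28.png

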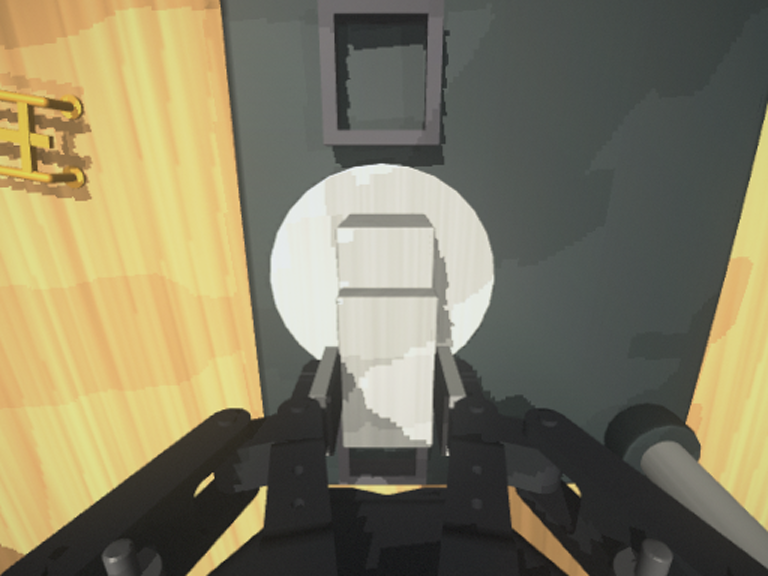

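>>> carry_out(xyz=[[-0.4,1,-0.2],[-0.4,3,-0.5],[-0.4,5,-0.8],[-0.4,7,-1],[-0.4,9,-1.2],[-0.4,11,-1.3],[-0.4,13,-1.3],[-0.4,13,-1.3]], delta_rot=[[0,0,0],[0,0,0],[0,0,0],[0,0,0],[0,0,0],[0,0,0],[0,0,0],[0,0,0]], gripper=[255,255,255,255,255,255,255,255])

```text
time_s: 40.72
position: [0.6249, 0.0585, 0.073]
eef_rot: [0.707, 0.028, 0.706, -0.028]
contact_force: [0.5, -2.6, 5.4]
width: 0.0343
```

```bash
python3 - <<'E'
from h import *
im=grab('wrist');save(im,'w29.png',sc=1.5);st()
edges(im,.074,.0865,34,90,lab='b20');edges(im,.0885,.097,-29,50,lab='b12')
E
```

```text
t 40.77 pos [624.9  58.5  73. ] jawyaw -4.58 xdown [ 1.4e-03 -1.0e-04 -1.0e+00] F [-0.2 -2.6  5.6] w 34.1 q [ 0.09  0.59  0.13  1.11 -0.    1.74]
b20 y range 34.75 42.25 mid z at ymid 0.1 width 34.8 side angles deg [ 1.9 -4.8]
b20 far edge y 42.3 angle 0.0
b12 y range -28.25 33.25 mid z at ymid 0.15 width 35.8 side angles deg [-1.4  0.9]
b12 far edge y 33.1 angle 0.0
```

>>> carry_out(xyz=[[0,1.5,0],[0,3,0],[0,4.5,0],[0,6,0],[0,7.5,0],[0,9,0],[0,9,0],[0,9,0]], delta_rot=[[0,0,0],[0,0,0],[0,0,0],[0,0,0],[0,0,0],[0,0,0],[0,0,0],[0,0,0]], gripper=[255,255,255,255,255,255,255,255])

```text
time_s: 41.43
position: [0.6255, 0.0674, 0.073]
eef_rot: [0.707, 0.028, 0.706, -0.028]
contact_force: [-0.4, -3.7, 5.4]
width: 0.0341
```

```bash
python3 - <<'E'
from h import *
im=grab('wrist');save(im,'w30.png',sc=1.5);st()
edges(im,.074,.0865,20,90,lab='b20');edges(im,.0885,.097,-29,50,lab='b12')
E
```

```text
t 41.48 pos [625.5  67.4  73. ] jawyaw -4.59 xdown [ 1.2e-03 -2.0e-04 -1.0e+00] F [ 0.1 -2.9  6. ] w 34.4 q [ 0.11  0.59  0.13  1.11 -0.    1.76]
b20 far edge y 33.5 angle 0.0
b12 y range -28.25 33.25 mid z at ymid 0.14 width 35.9 side angles deg [-1.3  0.9]
b12 far edge y 33.1 angle 0.1
```

View pics/w30.png

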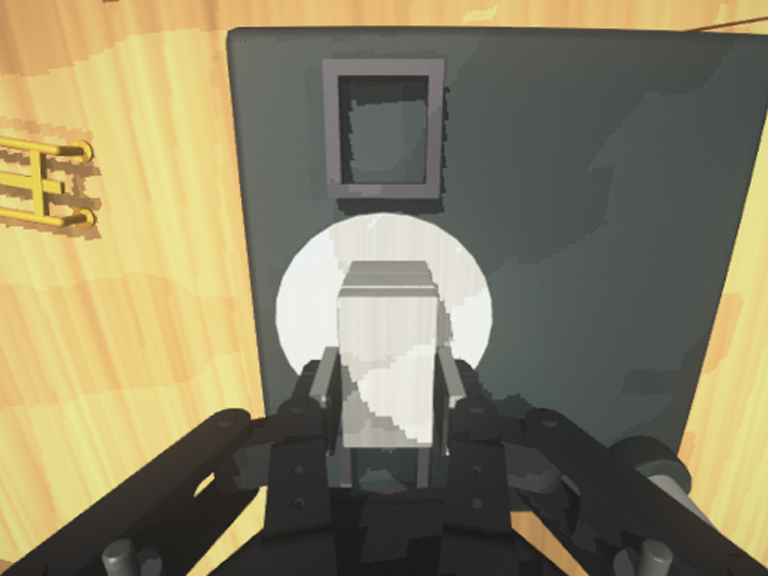

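Flush. Release, rise, back off toward the robot and check.

>>> carry_out(xyz=[[-0.4,-0.2,0],[-0.4,-0.2,0],[-0.4,-0.2,0],[-0.4,-0.2,0],[-0.4,-0.2,0],[-0.4,-0.2,0],[-0.4,-0.2,0],[-0.4,-0.2,0]], delta_rot=[[0,0,0],[0,0,0],[0,0,0],[0,0,0],[0,0,0],[0,0,0],[0,0,0],[0,0,0]], gripper=[255,255,190,150,110,60,0,0])

```text
time_s: 42.15
position: [0.6243, 0.0674, 0.0721]
eef_rot: [0.706, 0.028, 0.707, -0.028]
contact_force: [-0.5, 0.8, -0.3]
width: 0.0813
```

>>> carry_out(xyz=[[-5,0,0],[-30,0,0],[-65,0,0],[-100,0,0],[-105,0,0],[-105,0,0],[-105,0,0]], delta_rot=[[0,0,0],[0,0,0],[0,0,0],[0,0,0],[0,0,0],[0,0,0],[0,0,0]], gripper=[0,0,0,0,0,0,0])

```text
time_s: 42.73
position: [0.6251, 0.0671, 0.1781]
eef_rot: [0.707, 0.028, 0.706, -0.028]
contact_force: [-0.7, 0.7, -0.9]
width: 0.0855
```

```bash
python3 - <<'E'
from h import *
im=grab('wrist');save(im,'w31.png',sc=1.5);st()
w=cloud(im);p=im['pixels'].astype(int);x,y=w[...,0],w[...,1]
rect(w,(abs(x-.625)<.08)&(abs(y-.065)<.08),.086,.1,'top b12')
rect(w,(abs(x-.625)<.08)&(abs(y-.065)<.08),.045,.1,'stack')
rect(w,(abs(x-.625)<.07)&(abs(y-.065)<.07)&(p.min(-1)>90),.033,.042,'anvil')
E
```

```text
t 42.78 pos [624.3  67.  176.8] jawyaw -4.59 xdown [-1.9e-03 -1.0e-04 -1.0e+00] F [-0.4  0.4 -0.7] w 85.2 q [0.11 0.52 0.3  1.35 0.   1.76]
top b12 c 625.1 68.5 size 64.4 36.0 longyaw 85.3 z 0.0929 n 2567 px [258. 191.]
stack c 625.5 68.5 size 64.4 36.8 longyaw 85.3 z 0.0909 n 2789 px [258. 188.]
anvil c 623.6 70.1 size 109.3 103.3 longyaw -2.7 z 0.037 n 4344 px [255. 170.]
```

>>> carry_out(xyz=[[0,0,-40],[0,0,-80],[0,0,-120],[0,0,-160],[0,0,-200],[0,0,-200],[0,0,-200]], delta_rot=[[0,0,0],[0,0,0],[0,0,0],[0,0,0],[0,0,0],[0,0,0],[0,0,0]], gripper=[0,0,0,0,0,0,0])

```text
time_s: 43.37
position: [0.4216, 0.0827, 0.1759]
eef_rot: [0.705, 0.027, 0.708, -0.028]
contact_force: [0.6, -0.3, 0.6]
width: 0.0854
```

```bash
python3 - <<'E'
from h import *
im=grab('scene');save(im,'s32.png',sc=1.5);st();save(im,'s32c.png',(190,190,430,300),3.3)
w=cloud(im);x,y=w[...,0],w[...,1]
rect(w,(abs(x-.625)<.08)&(abs(y-.065)<.08),.087,.1,'top b12')
im=grab('top');save(im,'t32.png',sc=1.5)
E
```

```text
t 43.42 pos [424.3  83.  176.7] jawyaw -4.56 xdown [-2.e-03 -4.e-04 -1.e+00] F [ 1.  -0.7 -0. ] w 85.3 q [ 0.19  0.14 -0.25  1.19 -0.    1.84]
top b12 c 625.4 69.0 size 66.1 37.7 longyaw 85.8 z 0.0915 n 249 px [258. 228.]
```

View pics/w31.png

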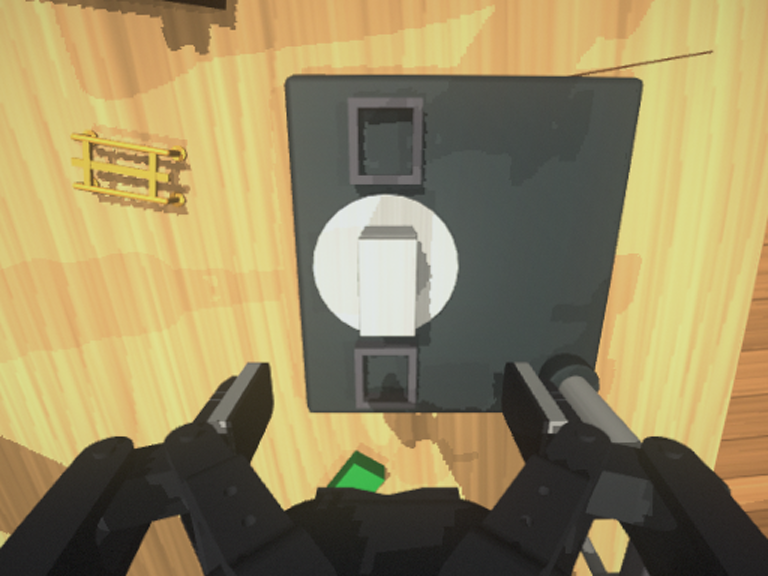

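View pics/s32c.png

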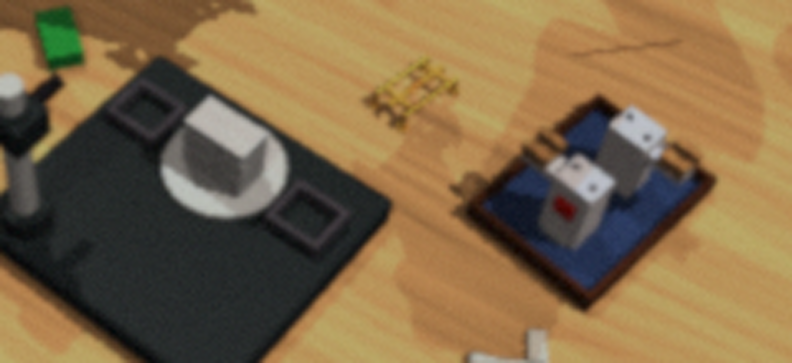

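View pics/t32.png

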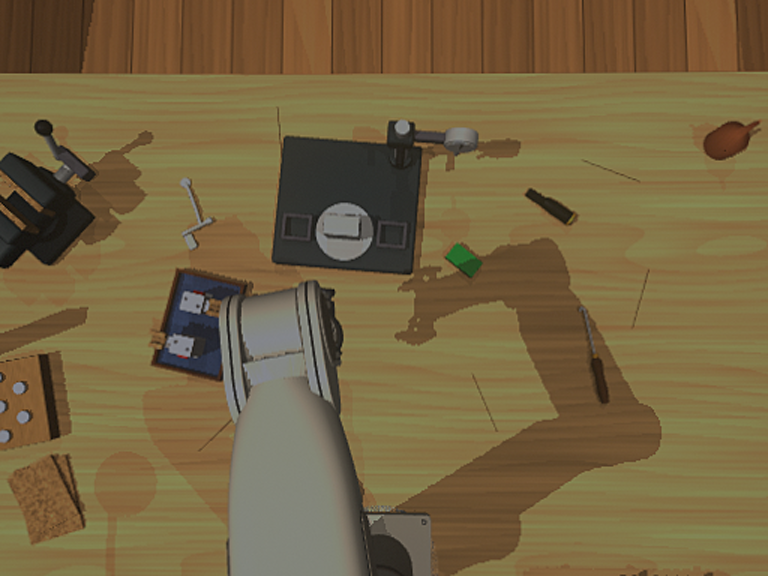

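```bash
python3 - <<'E'
from h import *
print(robot.close_job());st()
E
```

```text
the job is handed in; nothing more can be done
None
the job is handed in; nothing more can be done
```

The changeover is finished and the job was handed in at about 43 s of the 210 s allowed; closing the job gave no verdict. Both key rests stand upright in the felt-lined tray, and the 24, 20 and 12 mm blocks form one stack on the anvil. The 16 mm block was not there at the start.

**How it was done**
- **Rests:** I took each rest off with its button held in (the finger opening read about 33 mm) and lifted it with no jerk. One stands at each end of the tray.
- **Blocks:** I set the 20 and 12 mm blocks down with about 21 and 22 mm hanging over the end. I then slid each one flush under light pressure (about 5 N), pausing with about 9 mm to go.

**Last checks**
- The stack top measured 91.5–93 mm above the bench, where 92 mm is expected, and its outline was about 64 x 37 mm.
- The blocks are flush to within about 1 mm.
- The stack centre is about 1–3 mm from the anvil centre. The last wrist-camera fit of the anvil was partly hidden and differed from the earlier ones by about 3 mm in y.
- The last pictures show the key guard, octave key, mouthpiece, spring-hook tool and green look-alike where they were, judged by eye only.

**What disagreed:** the fingertips stand about 22 mm farther back than the interface text says. The first try to close on the 24 mm block therefore shut on air just above it, touching nothing. I measured the tip position with the cameras and corrected for it. The two rests had already been gripped before I found this, so they were held higher than planned, but both released cleanly.

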